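# Seat the lens barrel in the V-block against its stop bolt and hold it down

### The job

Get the lens barrel ready for gluing: slide the stop bolt of the V-block fixture fully home into its keeper, then take the thicker of the two lens barrels from its rest and lay it in the V with one end touching the bolt. Press it down moderately, so that it bears on both sides of the V along its length, and finish while still holding it down like that, by a grip or with the fingertips on top: the push stays on at the end. Do not ram it, and leave the thin barrel, timer and flask where they are.

Things in the scene. Friction and masses are not known exactly. Their poses are not given: they have to be found in the camera images.
- fixture: V-block fixture, fixed. Origin on the worktop under the V's middle; z up, x along the V to the bolt's end, y to the bolt's side. Base plate 150 x 84 x 10 mm. Two grey V supports at x = -46..-24 and 24..46 mm, y = -34..34, top z = 43 mm; the 48 mm gap between them (only the base plate below) takes the fingers. 90 degree V, open upward, 45 mm wide at the mouth, apex z = 20.5 mm.
- v_seat (a point): Point of the fixture where the centre of the thick barrel lies when it is fully seated and touches the bolt: 46 mm above the fixture's origin, on the V's middle line. Axes as the fixture's.
- v_left: The two steel strips that line the +y side of the V, one on each support (origin and axes as the fixture's).
- v_right: The two steel strips that line the -y side of the V (origin and axes as the fixture's).
- bolt (a joint): Stop bolt, a 10 mm steel rod in its bed: travel in m, 0 = drawn back (the V's end is open), 0.048 = fully home, tip in the keeper, the rod crossing the V's end; it moves towards fixture -y as the value grows, needs about 2 N, and stays where it is left.
- bolt_knob (a point): Middle of the bolt's upright black knob, 74 mm above the worktop (14 mm diameter, 28 mm tall, top 86 mm above the worktop). At fixture x = 63 mm; y = 92 mm with the bolt at 0, y = 44 mm with the bolt home.
- barrel: The thick lens barrel, dark metal with glass in both ends, 36 mm diameter, 116 mm long, about 0.25 kg (0.18 to 0.33). Origin at its centre, x along its axis. It starts lying on one of two equal rests, its axis 33.9 mm above the worktop. Either end may face the bolt.
- thin_barrel: The thin lens barrel of the same look, 24 mm diameter, 116 mm long, origin at its centre, x along its axis; lies on the other rest and stays there.
- rest_1: Rest for one barrel, fixed: two 6 mm steel rods 22 mm apart along x, axes 16 mm above the worktop, between end plates 34 mm wide, 22 mm tall, 6 mm thick at x = -68 and 68 mm. Origin on the worktop under its centre. Which rest stands where varies, but this one holds the thick barrel.
- rest_2: The other rest, the same in shape; it holds the thin barrel. Behind the rests stands a tall round washer (from x = 0.65 m, y = 0.15 to 0.37 m, 0.42 m tall), and to the right of the fixture a tall covered instrument (from x = 0.42 m, y below -0.42 m): swing the arm in front of them.
- timer: Small white timer, 58 x 58 x 16 mm; stays where it is.
- flask_50: Small conical glass flask, 51 mm wide, 85 mm tall; stays where it is.
- keeper (a point): Middle of the bolt's keeper, a steel loop on a grey post, on the bolt's axis (fixture x = 63, y = -30, z = 46 mm; the bolt runs parallel to fixture y). The keeper (y = -39..-21) and a like strap at y = 23..33 mm span x = 54..72 mm and reach z = 54.5 mm; the bolt's bed (y = 22..104 mm) reaches z = 46.5 mm.
There are look-alikes about, which are no part of the job. Leave any orange look-alike of the barrel alone.

How it is judged:
By the outcome, as a careful person would: the job done as asked, in the order asked, and still so for the second after the job is handed in, while the arm keeps its last pose, push and grip.
It also fails if it takes over 67 s, if anything falls off the work surface, if the arm or the gripper's body presses on something with over 40 N, if the wrist force passes 120 N, or if a joint passes its speed limit or range.

### The arm

A 6-joint arm with a two-finger parallel gripper is mounted at the origin on a cart in front of the work surface, level with it; the furniture and walls round the work are solid. World frame = base frame: x ahead of the robot, y to its left, z up, the work surface at z = 0. Lengths are in m, angles in rad, forces in N, time in s.
With the tool pointing down it reaches from about 0.375 to 0.975 m from the base axis. Payload 3.8 kg.
Tool frame: the origin (TCP) lies at the very end of the fingers, on their centre line; the grasp point (between the pads) lies 19 mm behind it (r.pinch_z is the distance from the TCP to the grasp point, in m); x points along the fingers, z is the direction in which the jaws open and shut, and the axes are right-handed (so a half turn about x gives the same grasp; the last joint's range is limited). The gripper opens to 88 mm and grips with 3 to 60 N. Pads are 18 mm wide; open, the fingers measure 123 mm over their backs; the gripper's body (75 mm by 187 mm) begins 45 mm behind the grasp point.
Start: joints at [-1.207, 0.264, 1.604, -0, 1.274, -0.037], TCP at [0.263, -0.622, 0.239] pointing down, gripper open.
Joint ranges: [-2.63, 2.63], [-0.94, 2.18], [0.31, 2.57], [-1.31, 4.45], [0, 2.66], [-2.55, 2.55]. Speed limits (rad/s): [2.57, 2.57, 3.14, 3.14, 3.14, 3.14].

### API

Orientations are given as a 3x3 rotation matrix whose columns are the frame's x, y, z axes.
In Python, from station import r, read_camera gives the robot as it stands.
- The arm moves only by the tool apply_moves, never from a script. Its argument "motion" is a list of rows, each a list of 7 numbers: the shift along the tool's x, y, z in cm, then the turn, a rotation vector about the tool's x, y, z in degrees, then the finger opening in cm, from 0 to 8.81. In form: [[dx, dy, dz, ax, ay, az, fingers], ...]. A call has 1 to 12 rows; each row shifts and turns the commanded pose from where the row before left it, along the tool's axes as they then stand; what a row does not reach is not made up. A row lasts 1/8 s, in which the tool goes at most 62.5 mm and 10.7 degrees, less where a joint would pass 70% of its speed; a pose out of reach is approached as far as the arm can. A call with a gripper value outside its range is refused whole. The fingers move at their own pace and stop on an object; the grip force is fixed at half the most. Time passes only in rows, so rows that do not move let the fingers close. It gives the time, the measured TCP pose, the force and the opening at its end, in the units of the state.
- r.state(): the state, without advancing time (a new reading comes with each control period).
- read_camera(name): name is "scene" or "top" or "wrist"; returns a dict with "frame" (384x512x3 uint8, blue, green, red), "z_map" (384x512 float32, m along the optical axis (not along the pixel's ray), 0 where there is no reading), "fx", "fy", "cx", "cy" (pixels), "R" (3x3) and "t" (3): a world point X has camera coordinates R X + t. Camera axes: x right, y down, z forward; pixel columns grow to the right and rows downward; lengths in m; the calibration is good to about 2 mm. A picture is of the moment at which its call begins.
- r.finish_job(): hands the job in, once; it reports no verdict.
The state is a dict: "t": time; "q": joint angles; "qvel": joint speeds; "tau": joint torques, N m; "tcp_pos": TCP position; "tool_rot": TCP orientation; "wrist_force": force on the tool from outside, world axes, zero at the start; "ft_torque": the same for the moment, N m; "finger_gap": opening from 0.0 (shut) to 1.0 (fully open).
Only numpy, scipy, OpenCV 4.12 (cv2) and the standard library are available. Lean on these libraries where they do the work, as an engineer would, in place of code of your own. Each camera call takes 0.05 s, during which the arm holds its last target.

## Working session

There is one attempt and no reset: what is moved stays moved. The work goes in short steps, Python scripts to look and compute and a tool call to move; the robot and the scene stay as the last step left them, time stands still between calls to the robot, and variables do not carry over. Pictures are saved under pics/ and viewed, and the job is handed in when it is done.

Besides the shell and the picture viewer there is one more tool, called after "Call:" by a JSON object that holds its "fn" and its "kwargs", one argument or row to a line. apply_moves: Moves the arm, as the interface text tells. Its arguments: {"type":"object","properties":{"motion":{"type":"array","items":{"type":"array","items":{"type":"number"}}}},"required":["motion"]}

```bash
ls; mkdir -p pics; python3 - <<'E'
from station import r, read_camera
import cv2,numpy as np
s=r.state()
for k,v in s.items(): print(k,np.round(v,4).tolist() if not isinstance(v,float) else v)
print(r.pinch_z)
for n in ["scene","top"]:
    c=read_camera(n)
    np.savez(f"{n}0.npz",**c)
    cv2.imwrite(f"pics/{n}0.png",cv2.resize(c["frame"],(800,600),interpolation=cv2.INTER_CUBIC))
    print(n,c["fx"],c["fy"],c["cx"],c["cy"],np.round(c["R"],3).tolist(),np.round(c["t"],3), (c["z_map"]>0).mean())
E
```

```text
pics
t 0.0
q [-1.2069, 0.2648, 1.6053, 0.0, 1.2737, -0.0369]
qvel [0.0011, -0.001, -0.0016, -0.0006, -0.0002, -0.0016]
tau [0.0007, -50.2108, -35.6879, 0.073, 0.0295, -0.0002]
tcp_pos [0.2631, -0.6209, 0.2374]
tool_rot [[-0.0008, 0.9208, 0.3901], [0.0021, 0.3901, -0.9208], [-1.0, 0.0001, -0.0022]]
wrist_force [-0.0185, -0.932, 0.0775]
ft_torque [-0.0305, 0.0221, -0.0014]
finger_gap 1.0003706218002193
0.0187
scene 360.69625971514023 360.69625971514023 254.56380406293866 192.05876723569153 [[0.631, -0.776, -0.005], [-0.499, -0.401, -0.768], [0.594, 0.487, -0.64]] [-0.345  0.399  0.504] 0.9778594970703125
top 376.66275256021254 376.66275256021254 258.9012212233607 198.0022830806229 [[0.024, -1.0, -0.016], [-0.998, -0.023, -0.053], [0.052, 0.018, -0.998]] [0.046 0.605 1.164] 0.9959564208984375
```

View pics/scene0.png

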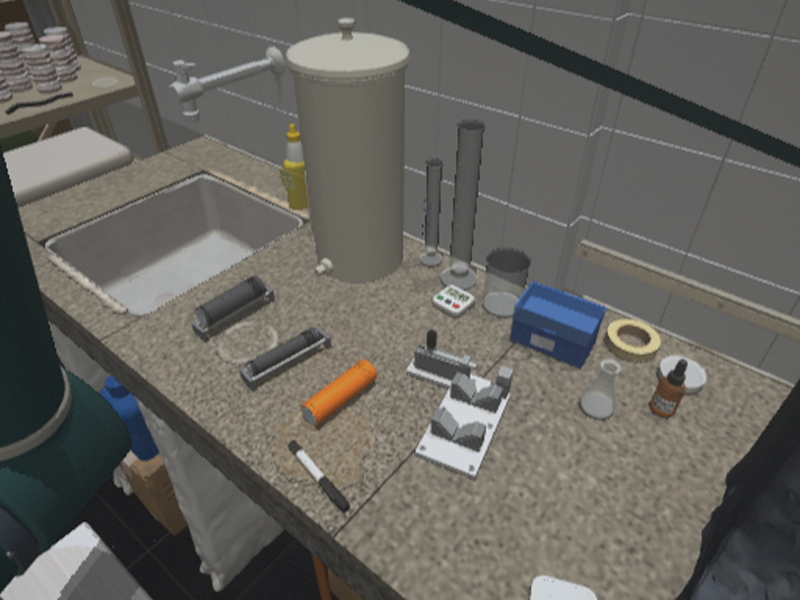

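View pics/top0.png

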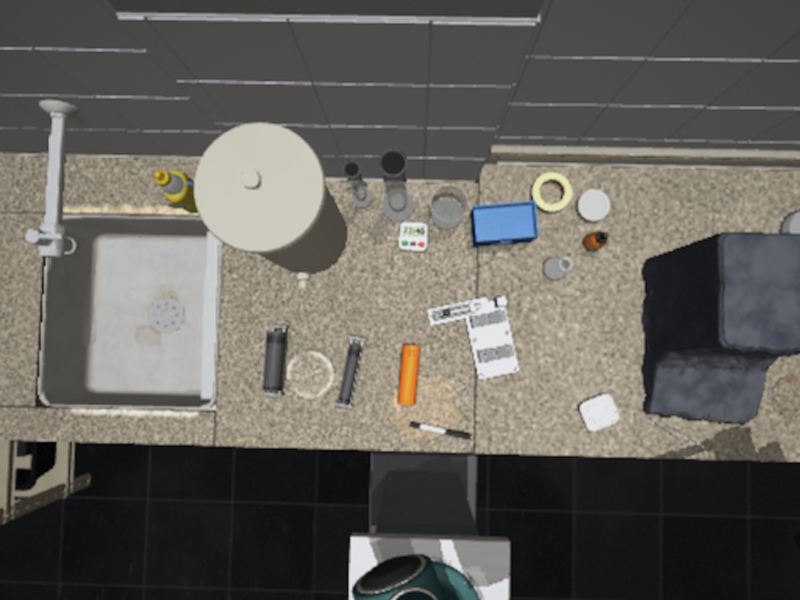

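The top picture (800x600) shows two dark barrels lying on rests, at about (275,360) and (350,371). The orange look-alike is at (409,374), the fixture at (493,340) with its bolt bed at (460,310), the timer at (414,237) and the flask at (557,268). The barrel at (275,360) looks the thicker one. I'll confirm that in enlarged crops.

```bash
cat > h.py <<'E'
import numpy as np,cv2
from station import r, read_camera
def load(n):
    return dict(np.load(n))
def grab(n,f):
    c=read_camera(n); np.savez(f,**c); return c
def crop(c,u0,v0,u1,v1,k,fn):
    im=c["frame"][v0:v1,u0:u1]
    im=cv2.resize(im,None,fx=k,fy=k,interpolation=cv2.INTER_CUBIC)
    for u in range((u0+9)//10*10,u1,10):
        cv2.putText(im,str(u),(int((u-u0+.5)*k)-8,10),0,0.35,(0,255,255),1); cv2.line(im,(int((u-u0+.5)*k),12),(int((u-u0+.5)*k),18),(0,255,255),1)
    for v in range((v0+9)//10*10,v1,10):
        cv2.putText(im,str(v),(0,int((v-v0+.5)*k)+4),0,0.35,(0,255,255),1); cv2.line(im,(24,int((v-v0+.5)*k)),(30,int((v-v0+.5)*k)),(0,255,255),1)
    cv2.imwrite(fn,im)
def ray(c,u,v):
    d=np.array([(u-c["cx"])/c["fx"],(v-c["cy"])/c["fy"],1.])
    return -c["R"].T@c["t"], c["R"].T@d
def atz(c,u,v,z):
    o,d=ray(c,u,v); return o+d*(z-o[2])/d[2]
def dep(c,u,v):
    o,d=ray(c,u,v); return o+d*c["z_map"][int(round(v)),int(round(u))]
def proj(c,X):
    p=c["R"]@np.asarray(X,float)+c["t"]; return np.array([c["fx"]*p[0]/p[2]+c["cx"],c["fy"]*p[1]/p[2]+c["cy"]])
def tri(obs):
    A=np.zeros((3,3));b=np.zeros(3);P=[]
    for c,u,v in obs:
        o,d=ray(c,u,v); d=d/np.linalg.norm(d); M=np.eye(3)-np.outer(d,d); A+=M;b+=M@o;P.append((o,d))
    X=np.linalg.solve(A,b)
    return X,[float(np.linalg.norm((np.eye(3)-np.outer(d,d))@(X-o))) for o,d in P]
E
python3 - <<'E'
from h import *
t=load("top0.npz");s=load("scene0.npz")
crop(t,160,200,240,268,10,"pics/tb.png")
crop(t,265,180,345,248,10,"pics/tf.png")
crop(s,110,165,220,255,7,"pics/sb.png")
crop(s,255,200,340,310,5,"pics/sf.png")
E
```

```text
(no output)
```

View pics/tb.png

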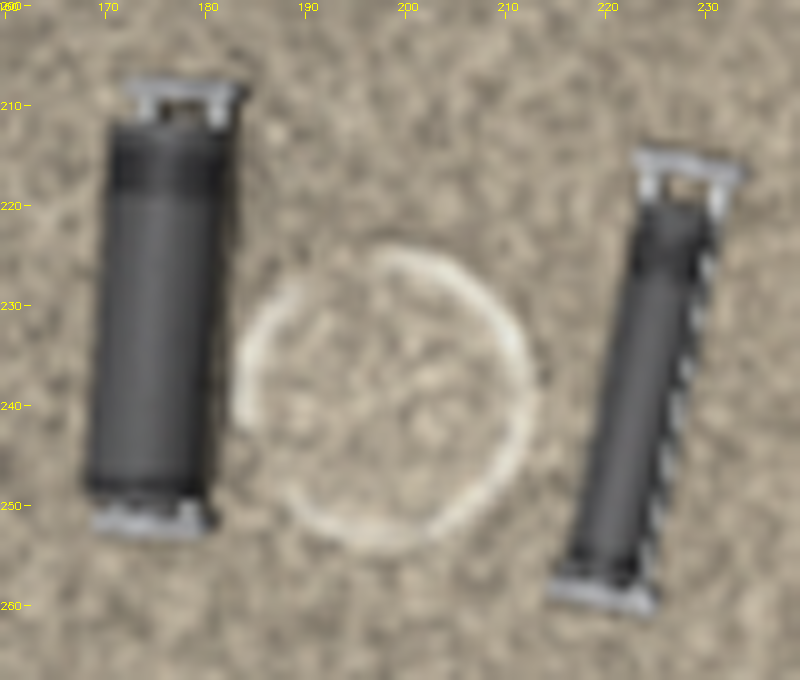

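View pics/tf.png

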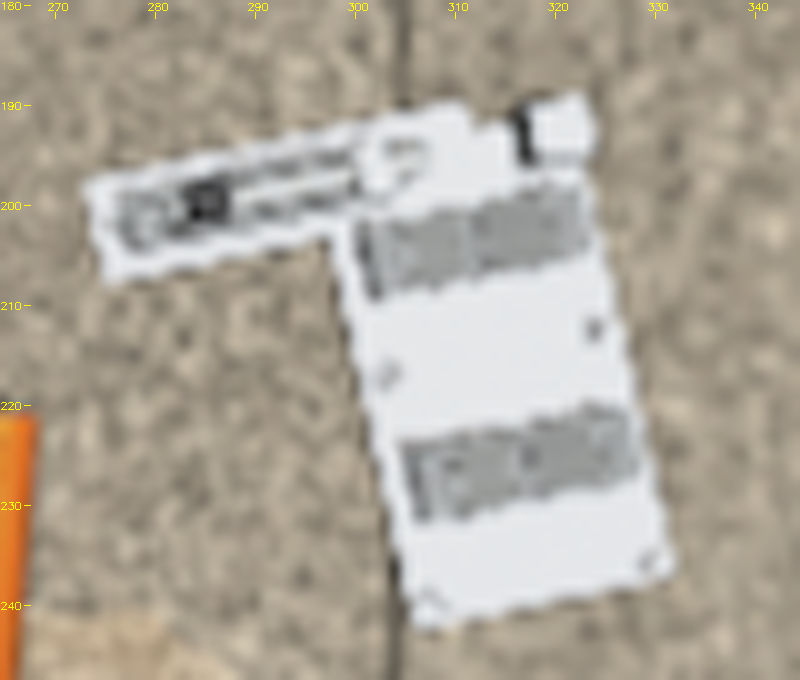

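View pics/sb.png

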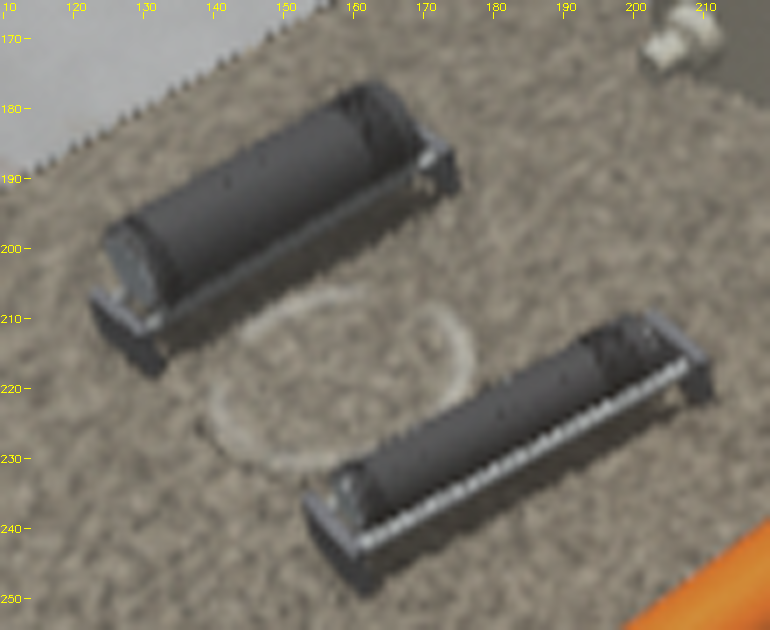

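View pics/sf.png

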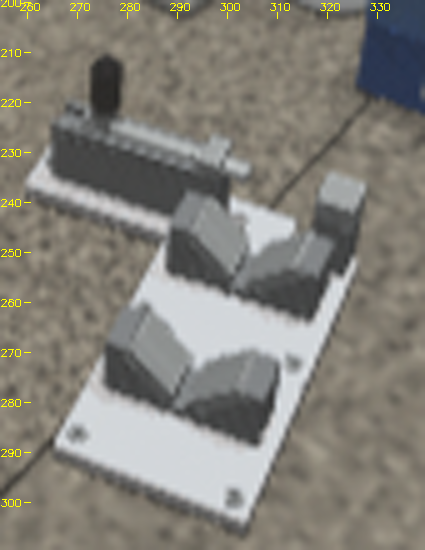

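The enlarged crops settle it. The candidates at (175,231) and (223,239) in the raw top image are about 11 px and 7.5 px wide. The left one at (175,231) fits the thick barrel, the right one is the thin barrel, and the orange one is excluded. Next I'll get rough world poses and the wrist camera's mounting.

```bash
python3 - <<'E'
from h import *
t=load("top0.npz");s=load("scene0.npz")
np.set_printoptions(precision=4,suppress=True)
for n,u,v in [("thick end far",175.2,211.5),("thick end near",174.2-0.0,248.5),("thick mid",175.1,231),("knob",285,199.3),("base LL",305.7,242.3),("base LR",332.3,236.5),("keeper",321,192.5),("sup near mid",317,226),("thin mid",223,239)]:
    print(n,dep(t,u,v), atz(t,u,v,0.034))
print("tri knob top",tri([(t,285,199.3),(s,275.7,211.5)]), "LL",tri([(t,305.7,242.3),(s,265.5,289.1)]),"LR",tri([(t,332.3,236.5),(s,304.1,303.9)]))
c=grab("wrist","w0.npz")
st=r.state(); R=np.array(st["tool_rot"]);p=np.array(st["tcp_pos"])
cw=-c["R"].T@c["t"]
print("cam in tool",R.T@(cw-p)," cam axes in tool (cols)\n",R.T@c["R"].T, c["fx"],c["cx"],c["cy"])
cv2.imwrite("pics/w0.png",c["frame"])
E
```

```text
thick end far [ 0.556   0.3263 -0.0006] [0.5556 0.318  0.034 ]
thick end near [0.4431 0.3136 0.0485] [0.4418 0.3171 0.034 ]
thick mid [0.4963 0.3115 0.0537] [0.4955 0.3162 0.034 ]
knob [ 0.5986 -0.0177  0.0842] [ 0.6011 -0.0203  0.034 ]
base LL [ 0.4697 -0.0882  0.0156] [ 0.4708 -0.0862  0.034 ]
base LR [ 0.4889 -0.1734 -0.0013] [ 0.4905 -0.1671  0.034 ]
keeper [ 0.6232 -0.1276  0.0545] [ 0.6246 -0.1306  0.034 ]
sup near mid [ 0.521  -0.1225  0.0152] [ 0.5214 -0.1199  0.034 ]
thin mid [0.4748 0.1672 0.0372] [0.4746 0.1676 0.034 ]
tri knob top (array([ 0.5987, -0.0179,  0.0844]), [0.0002534385361227362, 0.00025343853612266057]) LL (array([ 0.4695, -0.0902,  0.0039]), [0.0009299358562873661, 0.0009299358562873971]) LR (array([ 0.4892, -0.1719,  0.0066]), [0.00010440510574422836, 0.00010440510574424297])
cam in tool [-0.1465  0.0656 -0.0006]  cam axes in tool (cols)
 [[ 0.0012 -0.2606  0.9655]
 [-0.0002 -0.9655 -0.2606]
 [ 1.      0.0001 -0.0012]] 345.75919525295694 254.4628567460455 193.44862309231826
```

View pics/w0.png

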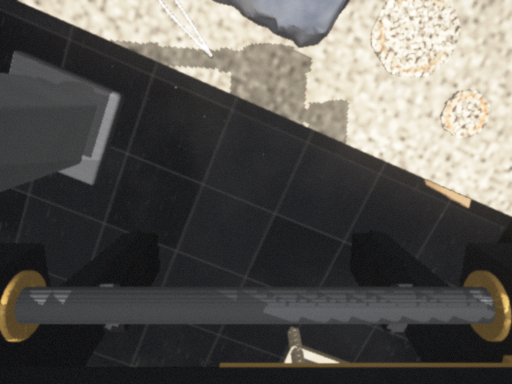

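The wrist camera sits 66 mm ahead of the TCP along tool y and looks slightly back. I'll swing in front of the instrument and stop above the near side of the fixture, with the jaws along fixture y.

Call:
{"fn": "apply_moves", "kwargs": {
  "motion": [
    [0,3,-4.7,0,0,0,8.8],
    [0,3,-4.7,0,0,0,8.8],
    [0,3,-4.7,0,0,0,8.8],
    [0,3,-4.7,0,0,0,8.8],
    [0,4.2,-2.7,0,0,0,8.8],
    [0,4.2,-2.7,0,0,0,8.8],
    [0,4.2,-2.7,0,0,0,8.8],
    [0,4.2,-2.7,0,0,0,8.8],
    [0,4.2,-2.7,0,0,0,8.8],
    [0,4.2,-2.7,0,0,0,8.8],
    [0,4.2,-2.7,0,0,0,8.8],
    [0,0,0,10,0,0,8.8]
  ]
}}

```text
t: 1.65
tcp_pos: [0.4987, -0.11, 0.2384]
tool_rot: [[-0.0, 0.974, 0.224], [0.001, 0.224, -0.974], [-1.0, 0.0, -0.001]]
wrist_force: [-0.3, -0.9, -0.7]
finger_gap: 0.999
```

```bash
python3 - <<'E'
from h import *
np.set_printoptions(precision=4,suppress=True)
c=grab("wrist","w1.npz")
st=r.state(); print(st["tcp_pos"],np.array(st["tool_rot"]),st["wrist_force"],st["qvel"],st["q"])
cv2.imwrite("pics/w1.png",cv2.resize(c["frame"],(800,600),interpolation=cv2.INTER_CUBIC))
E
```

```text
[ 0.498  -0.1111  0.2383] [[-0.0006  0.9761  0.2172]
 [ 0.0003  0.2172 -0.9761]
 [-1.     -0.0005 -0.0004]] [-0.2794  0.1686 -0.939 ] [-0.0335 -0.0099  0.0095 -0.0076  0.0021 -0.281 ] [-0.2684 -0.0497  1.95    0.0001  1.2419  1.0834]
```

View pics/w1.png

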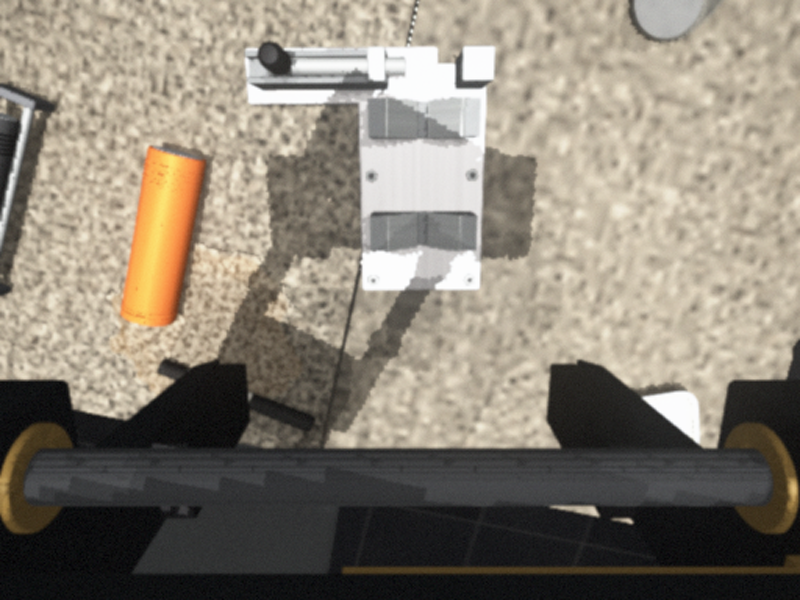

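The fixture is fully visible at about (420,190), in line with the camera, with the knob at (273,58). The arm was still settling, so I'll take a fresh picture and crop it.

```bash
python3 - <<'E'
from h import *
np.set_printoptions(precision=4,suppress=True)
c=grab("wrist","w1.npz"); c=grab("wrist","w1.npz")
st=r.state(); print(st["t"],st["tcp_pos"],np.array(st["tool_rot"])[:2,1:],st["qvel"])
crop(c,150,20,325,195,4.5,"pics/w1f.png")
E
```

```text
1.8 [ 0.4973 -0.1124  0.2383] [[ 0.9737  0.228 ]
 [ 0.228  -0.9737]] [-0.0217 -0.0065  0.0043 -0.0006  0.0005 -0.0251]
```

View pics/w1f.png

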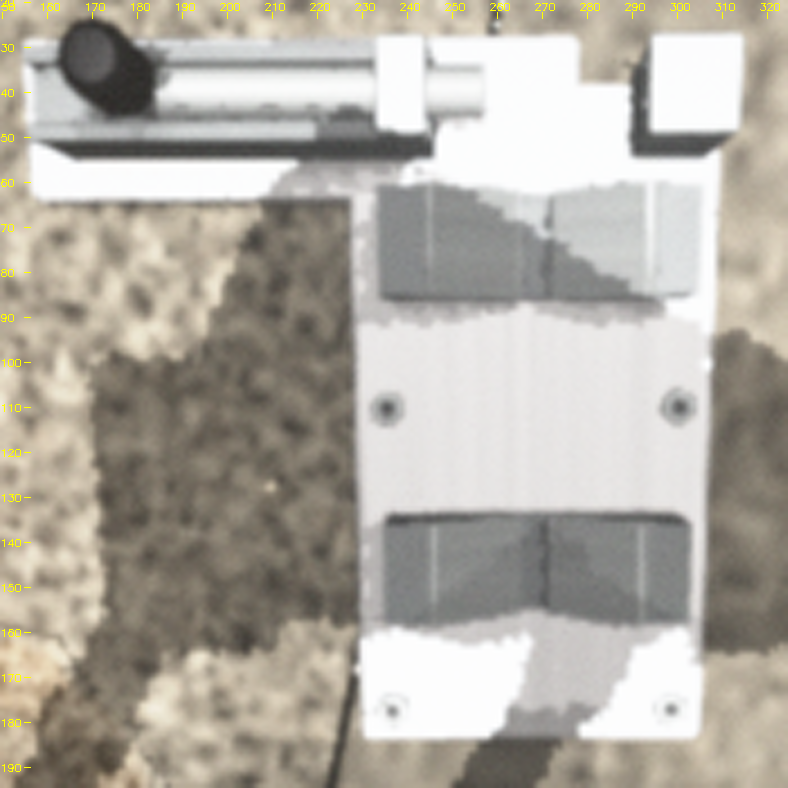

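The crop shows the fixture's corners, the V mouth edges, the apex and the knob top clearly. I'll fit the pose by least squares on these pixels plus the top and scene pixels, leaving height free as a check.

```bash
cat > fit1.py <<'E'
from h import *
from scipy.optimize import least_squares
np.set_printoptions(precision=4,suppress=True)
w=load("w1.npz");t=load("top0.npz");s=load("scene0.npz")
W=[((-75,42,10),363,738),((-75,-42,10),701,738),((-46,34,43),386,622),((-46,-34,43),690,620),((-24,34,43),386,522),((-24,-34,43),690,522),
((24,34,43),377,296),((24,-34,43),698,296),((46,34,43),377,184),((46,-34,43),700,184),((-46,0,20.5),545,606),((63,92,88),90,57),((-24,22.5,43),432,523),((-24,-22.5,43),643,523)]
obs=[(w,np.array(P)/1000,150+a/4.5-.5,20+b/4.5-.5,1) for P,a,b in W]
obs+=[(t,np.array((-75,42,10))/1e3,305.7,242.3,1),(t,np.array((-75,-42,10))/1e3,332.3,236.5,1),(t,np.array((63,92,88))/1e3,285,199.3,1),
 (s,np.array((-75,42,10))/1e3,265.5,289.1,1),(s,np.array((-75,-42,10))/1e3,304.1,303.9,1),(s,np.array((63,92,88))/1e3,275.7,211.5,1)]
def T(p,P):
    c,sn=np.cos(p[3]),np.sin(p[3]); return np.array([p[0]+c*P[0]-sn*P[1],p[1]+sn*P[0]+c*P[1],p[2]+P[2]])
def fit(ob):
    f=lambda p: np.concatenate([(proj(c,T(p,P))-[u,v]) for c,P,u,v,_ in ob])
    return least_squares(f,[.552,-.115,0,.2],loss="soft_l1")
if __name__=="__main__":
    for ob in (obs[:14],obs[14:],obs):
        q=fit(ob); print(q.x,np.degrees(q.x[3])); print(q.fun.reshape(-1,2).round(1).tolist())
    print("knob",T(q.x,np.array([63,92,74])/1e3),"seat",T(q.x,np.array([0,0,46])/1e3))
E
python3 fit1.py
```

```text
[ 0.5544 -0.1129 -0.0047  0.2309] 13.230700444908448
[[0.1, -4.8], [-0.3, -5.0], [0.0, 0.1], [-0.2, 0.3], [-0.3, 0.4], [0.5, 0.1], [0.8, 0.0], [0.5, -0.2], [0.3, 0.4], [0.8, 0.2], [-2.5, 0.2], [-11.9, 0.2], [1.0, 0.1], [-0.6, -0.0]]
[ 0.5534 -0.1183 -0.0046  0.1793] 10.273801296253325
[[0.4, -1.0], [0.2, 0.7], [-0.4, -0.1], [0.4, -1.2], [-0.1, 1.4], [-0.5, -0.0]]
[ 0.5543 -0.1131 -0.0059  0.2279] 13.055447820645847
[[0.2, -5.1], [-0.4, -5.1], [0.2, -0.1], [-0.3, 0.3], [-0.1, 0.2], [0.5, 0.2], [1.2, 0.0], [0.6, 0.0], [0.8, 0.5], [1.0, 0.5], [-2.4, 0.1], [-11.0, 0.2], [1.2, -0.0], [-0.6, -0.0], [-0.1, -0.9], [-0.5, -0.5], [-2.9, 1.2], [-0.2, -1.1], [-0.0, -0.1], [-4.3, -0.0]]
knob [ 0.5949 -0.0093  0.0681] seat [ 0.5543 -0.1131  0.0401]
```

```bash
python3 - <<'E'
from fit1 import *
def cp(a,b): return 150+a/4.5-.5,20+b/4.5-.5
for n,a,b in [("table",200,400),("table R",760,600),("plate",540,400),("plate near",440,700),("sup top near L",410,570),("sup top near R",665,570),("sup far top L",405,240),("far R",675,240),("knob top",90,57),("keeper top",695,80),("strap top",400,80),("bolt",300,90),("bolt tip",475,90)]:
    print(n,dep(w,*cp(a,b)))
sub=[obs[i] for i in (2,3,4,5,6,7,8,9,12,13)]
q=fit(sub);print(q.x,q.cost,q.fun.reshape(-1,2).round(1).tolist())
f=lambda p: np.concatenate([(proj(c,T([p[0],p[1],0,p[2]],P))-[u,v]) for c,P,u,v,_ in sub])
q2=least_squares(f,[.55,-.11,.22]);print(q2.x,q2.cost,q2.fun.reshape(-1,2).round(1).tolist())
# knob in fixture coords by tri of wrist+top+scene
X,res=tri([(w,*cp(90,57)),(t,285,199.3),(s,275.7,211.5)]);print(X,res)
for p in (q.x,np.array([*q2.x[:2],0,q2.x[2]])):
    c_,s_=np.cos(p[3]),np.sin(p[3]);d=X[:2]-p[:2];print("knob fix",c_*d[0]+s_*d[1],-s_*d[0]+c_*d[1])
    for Y in (dep(w,*cp(475,90)),dep(w,*cp(695,80)),dep(w,*cp(400,80))):
        d=Y[:2]-p[:2];print("  ",c_*d[0]+s_*d[1],-s_*d[0]+c_*d[1],Y[2])
E
```

```text
table [ 0.5378 -0.0346  0.    ]
table R [ 0.5217 -0.1788 -0.    ]
plate [ 0.5564 -0.1137  0.0111]
plate near [ 0.4811 -0.1067  0.01  ]
sup top near L [ 0.5149 -0.093   0.041 ]
sup top near R [ 0.5277 -0.1477  0.042 ]
sup far top L [ 0.582  -0.0771  0.0417]
far R [ 0.5947 -0.1321  0.0415]
knob top [ 0.5965 -0.0192  0.0873]
keeper top [ 0.6227 -0.1267  0.0564]
strap top [ 0.6098 -0.0706  0.0554]
bolt [ 0.6042 -0.0514  0.0516]
bolt tip [ 0.6121 -0.0852  0.0506]
[ 0.5544 -0.1126 -0.0048  0.2336] 1.2525823718597366 [[-0.1, 0.0], [-0.4, 0.1], [-0.6, 0.3], [0.3, -0.1], [0.4, -0.0], [0.1, -0.5], [-0.1, 0.4], [0.4, -0.1], [0.8, 0.0], [-0.8, -0.2]]
[ 0.5545 -0.1123  0.2337] 3.6592948450019973 [[-0.6, 0.7], [0.1, 0.7], [-1.0, 0.7], [0.8, 0.2], [-0.1, -0.4], [0.6, -0.8], [-0.6, -0.3], [0.9, -0.8], [0.5, 0.4], [-0.5, 0.1]]
[ 0.5979 -0.0182  0.0848] [0.0011246210946745465, 0.0008618272863171607, 0.0005328243739635804]
knob fix 0.0641136810782151 0.08170779311835916
   0.06247003472955398 0.013304632637244337 0.050590866586200434
   0.0630996305143851 -0.02956691314871949 0.05644017090048081
   0.06362470980374191 0.027966457253427016 0.055364162706266984
knob fix 0.06397129157559023 0.08151752649646732
   0.06232223321007894 0.013114496273883213 0.050590866586200434
   0.06294843701883902 -0.02975709919118158 0.05644017090048081
   0.06347806831648663 0.02777622948689206 0.055364162706266984
```

The fixture origin is (0.5544, -0.1125) with a yaw of 13.4°, and the heights agree with the text to about 2 mm. The keeper is at fixture (63.1, -29.6). The bolt already starts about 10 mm in, with the knob at y≈81.6 mm. I'll close the fingers and go down on the knob's +y side.

Call:
{"fn": "apply_moves", "kwargs": {
  "motion": [
    [0,3.9,-3.9,0,0,0,0],
    [0,4,-4,0,0,0,0],
    [0,3.9,-3.8,0,0,0,0],
    [4,0,0,0,0,0,0],
    [5,0,0,0,0,0,0],
    [4,0,0,0,0,0,0],
    [3,0,0,0,0,0,0],
    [0,0,0,0,0,0,0],
    [0,0,0,0,0,0,0]
  ]
}}

```text
t: 2.92
tcp_pos: [0.587, 0.027, 0.0799]
tool_rot: [[0.002, 0.974, 0.225], [-0.0, 0.225, -0.974], [-1.0, 0.001, 0.0]]
wrist_force: [0.2, -0.3, 0.5]
finger_gap: 0.009
```

```bash
cat >> h.py <<'E'
FX=np.array([0.5544,-0.1125]);FY=0.2335
def fixc(X):
    c,s=np.cos(FY),np.sin(FY);d=np.asarray(X)[:2]-FX;return np.array([c*d[0]+s*d[1],-s*d[0]+c*d[1],X[2]])
def world(P):
    c,s=np.cos(FY),np.sin(FY);return np.array([FX[0]+c*P[0]-s*P[1],FX[1]+s*P[0]+c*P[1],P[2]])
def show():
    np.set_printoptions(precision=4,suppress=True)
    st=r.state();R=np.array(st["tool_rot"])
    print("t",st["t"],"tcp",np.array(st["tcp_pos"]),"fix",fixc(st["tcp_pos"]),"F",np.array(st["wrist_force"]),"gap",st["finger_gap"],"yaw",np.degrees(np.arctan2(R[1,1],R[0,1])),"xtool",R[:,0])
    return st,R
E
python3 - <<'E'
from h import *
show()
c=grab("wrist","w2.npz")
cv2.imwrite("pics/w2.png",cv2.resize(c["frame"],(800,600),interpolation=cv2.INTER_CUBIC))
E
```

```text
t 2.925 tcp [0.587  0.027  0.0799] fix [0.064  0.1282 0.0799] F [ 0.1582 -0.2561  0.5184] gap 0.009233633317575433 yaw 12.983570525975534 xtool [ 0.0015 -0.     -1.    ]
```

View pics/w2.png

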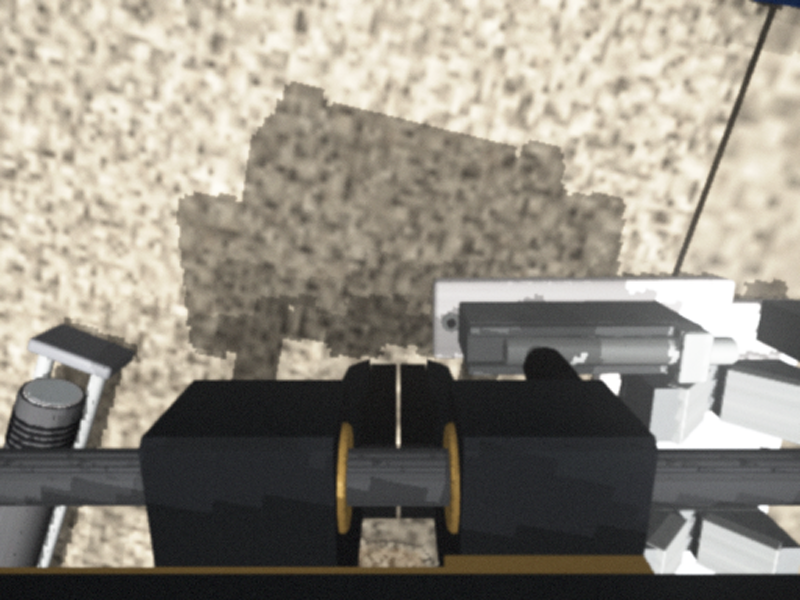

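The closed fingertips are beside the knob, which shows at (550,365), to its +y side. I'll lower 1.3 cm and push towards fixture -y in gentle rows.

Call:
{"fn": "apply_moves", "kwargs": {
  "motion": [
    [1.3,0,0,0,0,0,0],
    [0,0,1,0,0,0,0],
    [0,0,0.8,0,0,0,0],
    [0,0,0.6,0,0,0,0],
    [0,0,0.6,0,0,0,0],
    [0,0,0.6,0,0,0,0],
    [0,0,0.6,0,0,0,0],
    [0,0,0.6,0,0,0,0]
  ]
}}

```text
t: 3.98
tcp_pos: [0.5973, -0.0193, 0.0659]
tool_rot: [[0.001, 0.974, 0.224], [0.0, 0.224, -0.974], [-1.0, 0.001, -0.0]]
wrist_force: [0.7, 1.9, 1.0]
finger_gap: 0.007
```

```bash
python3 - <<'E'
from h import *
show()
c=grab("wrist","w3.npz")
crop(c,250,150,512,300,3,"pics/w3.png")
E
```

```text
t 3.975 tcp [ 0.5973 -0.0193  0.0659] fix [0.0633 0.0807 0.0659] F [0.6505 1.9264 1.0267] gap 0.007013262849414109 yaw 12.972264825184354 xtool [ 0.0005  0.0002 -1.    ]
```

View pics/w3.png

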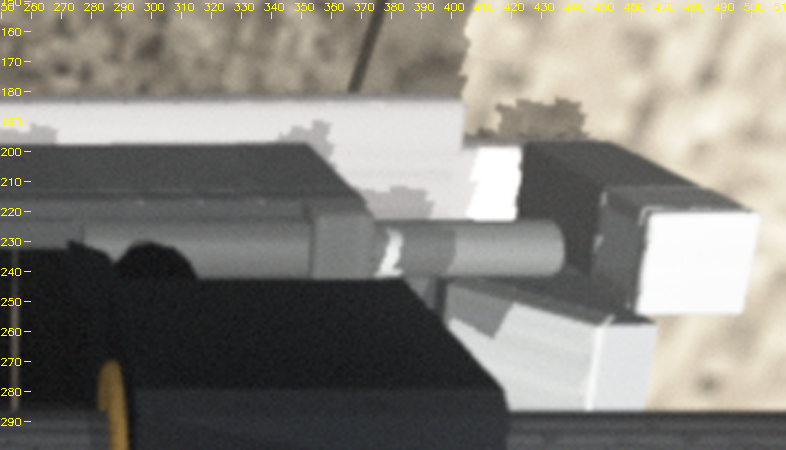

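The finger is pushing the knob with about 2 N, and the bolt tip at raw (437,240) is heading for the keeper. I'll continue.

Call:
{"fn": "apply_moves", "kwargs": {
  "motion": [
    [0,0,0.5,0,0,0,0],
    [0,0,0.4,0,0,0,0],
    [0,0,0.3,0,0,0,0],
    [0,0,0.2,0,0,0,0]
  ]
}}

```text
t: 4.53
tcp_pos: [0.6003, -0.033, 0.0658]
tool_rot: [[0.0, 0.975, 0.224], [-0.0, 0.224, -0.975], [-1.0, 0.0, 0.0]]
wrist_force: [0.8, 2.5, 1.4]
finger_gap: 0.009
```

```bash
python3 - <<'E'
from h import *
show()
c=grab("wrist","w4.npz")
crop(c,250,150,512,300,3,"pics/w4.png")
E
```

```text
t 4.525 tcp [ 0.6003 -0.033   0.0658] fix [0.0631 0.0667 0.0658] F [0.7885 2.5448 1.3741] gap 0.008622820367951027 yaw 12.96233994122624 xtool [ 0.0004 -0.     -1.    ]
```

View pics/w4.png

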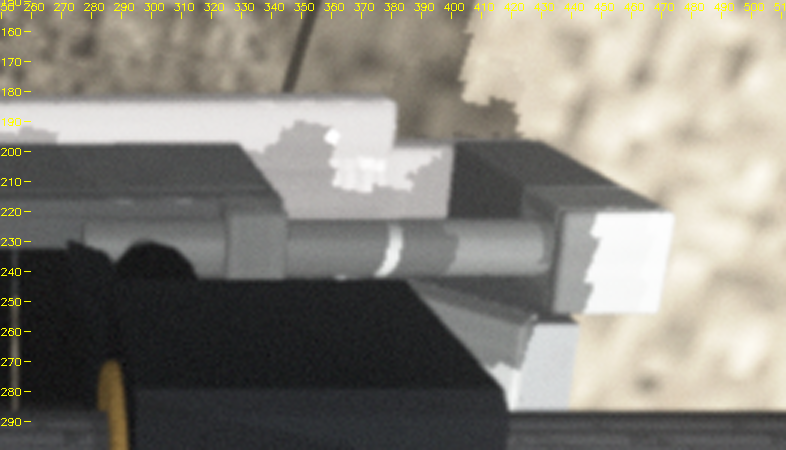

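Call:
{"fn": "apply_moves", "kwargs": {
  "motion": [
    [0,0,0.4,0,0,0,0],
    [0,0,0.3,0,0,0,0],
    [0,0,0.2,0,0,0,0],
    [0,0,0.1,0,0,0,0]
  ]
}}

```text
t: 5.08
tcp_pos: [0.6008, -0.0358, 0.0657]
tool_rot: [[-0.004, 0.975, 0.222], [0.011, 0.222, -0.975], [-1.0, -0.001, -0.011]]
wrist_force: [-3.0, 27.4, 7.8]
finger_gap: 0.004
```

```bash
python3 - <<'E'
from h import *
show()
E
```

```text
t 5.075 tcp [ 0.6008 -0.0358  0.0657] fix [0.0629 0.0638 0.0657] F [-3.017  27.3835  7.8082] gap 0.003788558600346268 yaw 12.837490165459814 xtool [-0.0037  0.0107 -0.9999]
```

The force rose to 27 N at the end of travel, with the TCP at fixture y≈64 mm, so the bolt has hit its stop. I'll back off, rise and look at the bolt.

Call:
{"fn": "apply_moves", "kwargs": {
  "motion": [
    [0,0,-1,0,0,0,0],
    [0,0,-3,0,0,0,0],
    [-5,0,-2,0,0,0,4],
    [-5,-3,0,0,0,0,8.8],
    [-4,-4,0,0,0,0,8.8],
    [0,-4,0,0,0,0,8.8],
    [0,0,0,0,0,0,8.8],
    [0,0,0,0,0,0,8.8]
  ]
}}

```text
t: 6.08
tcp_pos: [0.4818, -0.0092, 0.2055]
tool_rot: [[0.0, 0.975, 0.224], [-0.001, 0.224, -0.975], [-1.0, 0.0, 0.001]]
wrist_force: [-0.6, -0.1, -0.4]
finger_gap: 0.66
```

```bash
python3 - <<'E'
from h import *
show()
c=grab("wrist","w5.npz")
cv2.imwrite("pics/w5.png",cv2.resize(c["frame"],(800,600),interpolation=cv2.INTER_CUBIC))
t=grab("top","top1.npz")
crop(t,265,180,345,248,10,"pics/tf1.png")
E
```

```text
t 6.075 tcp [ 0.4818 -0.0092  0.2055] fix [-0.0467  0.1173  0.2055] F [-0.5969 -0.0626 -0.3976] gap 0.6600384289836081 yaw 12.938352631674121 xtool [ 0.0001 -0.0006 -1.    ]
```

View pics/w5.png

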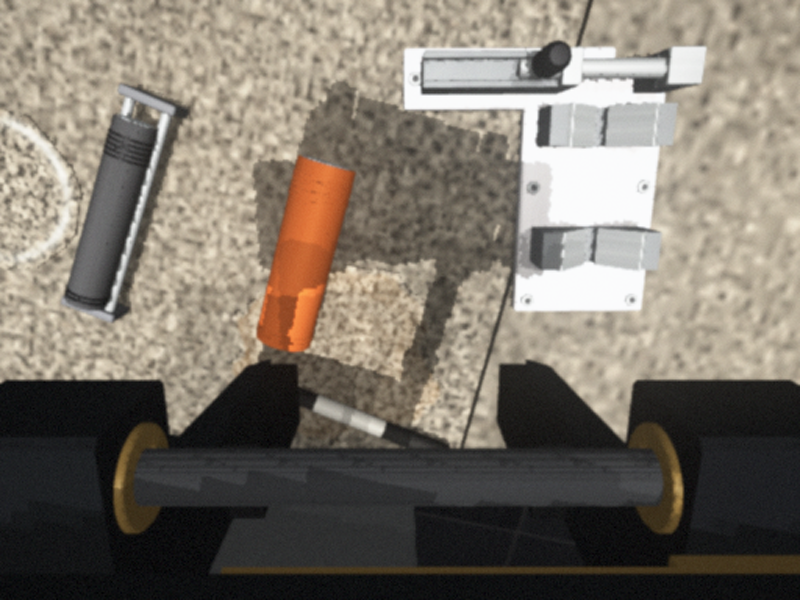

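```bash
python3 - <<'E'
from h import *
c=load("w5.npz")
crop(c,250,20,460,110,3.7,"pics/w5c.png")
E
```

```text
(no output)
```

View pics/w5c.png

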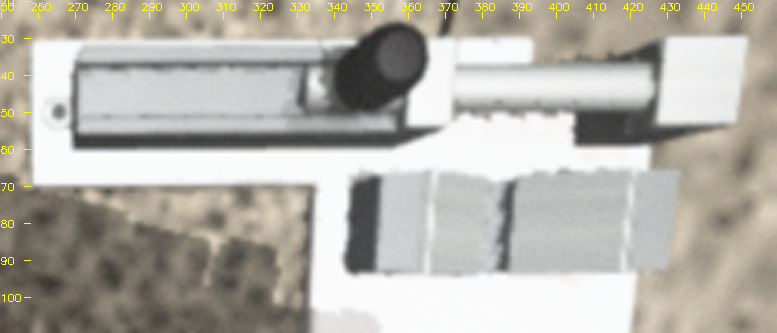

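View pics/tf1.png

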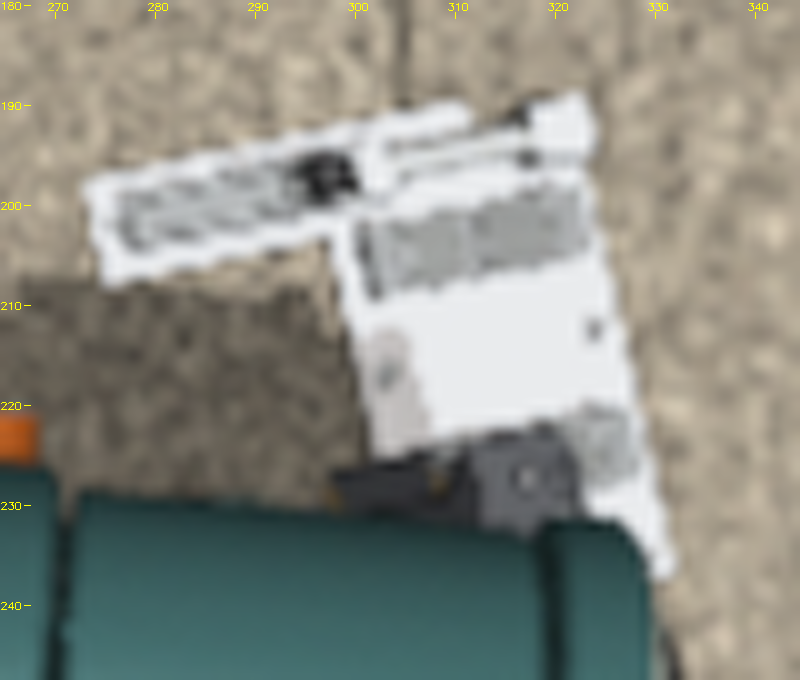

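The rod now spans from the strap into the keeper, with its tip at raw (428,43). The knob is at wrist raw (358,34) and top raw (297,197). I'll measure its fixture y and go for the barrel.

```bash
python3 - <<'E'
from h import *
np.set_printoptions(precision=4,suppress=True)
c=load("w5.npz");t=load("top1.npz")
X,res=tri([(c,358.1,34.4),(t,297,197.5)]);print(fixc(X),res,"dep",fixc(dep(c,358,34)))
# barrel target: thick barrel from both views, raw px edges: top crop tb ends
T=load("top0.npz");s=load("scene0.npz")
# axis end mid points (top edge line): triangulate end centres
# far end (upper): top (174.5,212.3) ; near end: top(174,248.5)
for u,v in ((175,216),(175,222),(175,228),(174.5,234),(174.2,240),(174,246)): print(dep(T,u,v))
E
```

```text
[0.0617 0.0472 0.0983] [0.0006908984584945225, 0.0006908984584944098] dep [0.0634 0.0436 0.0863]
[0.5417 0.3133 0.0543]
[0.5235 0.3136 0.0501]
[0.5052 0.3131 0.0496]
[0.4871 0.3134 0.0518]
[0.4691 0.3133 0.0536]
[0.4507 0.3142 0.0497]
```

The wrist depth puts the knob at fixture y = 43.6 mm, where home is 44 mm, and the hard stop agrees. The coarser top pixel gives 47 mm, with the measured height also off. Taken with the rod seen inside the keeper, the bolt is home. Next I'll go over to the thick barrel.

Call:
{"fn": "apply_moves", "kwargs": {
  "motion": [
    [0,0.5,-5,0,0,0,8.8],
    [0,0.5,-5.5,0,0,0,8.8],
    [0,0.5,-5.5,0,0,0,8.8],
    [0,0.5,-5.5,0,0,0,8.8],
    [0,0.5,-5.5,0,0,0,8.8],
    [0,0.5,-5,0,0,0,8.8],
    [0,0,0,10,0,0,8.8],
    [0,0,0,0,0,0,8.8],
    [0,0,0,0,0,0,8.8]
  ]
}}

```text
t: 7.3
tcp_pos: [0.4394, 0.3097, 0.2051]
tool_rot: [[-0.001, 0.999, 0.054], [-0.001, 0.054, -0.999], [-1.0, -0.001, 0.001]]
wrist_force: [0.9, -0.5, -0.0]
finger_gap: 0.999
```

```bash
python3 - <<'E'
from h import *
show()
c=grab("wrist","w6.npz")
cv2.imwrite("pics/w6.png",cv2.resize(c["frame"],(800,600),interpolation=cv2.INTER_CUBIC))
E
```

```text
t 7.3 tcp [0.4394 0.3097 0.2051] fix [-0.0142  0.4373  0.2051] F [ 0.8956 -0.501  -0.0173] gap 0.9991051294691667 yaw 3.1045141448142015 xtool [-0.0008 -0.0007 -1.    ]
```

View pics/w6.png

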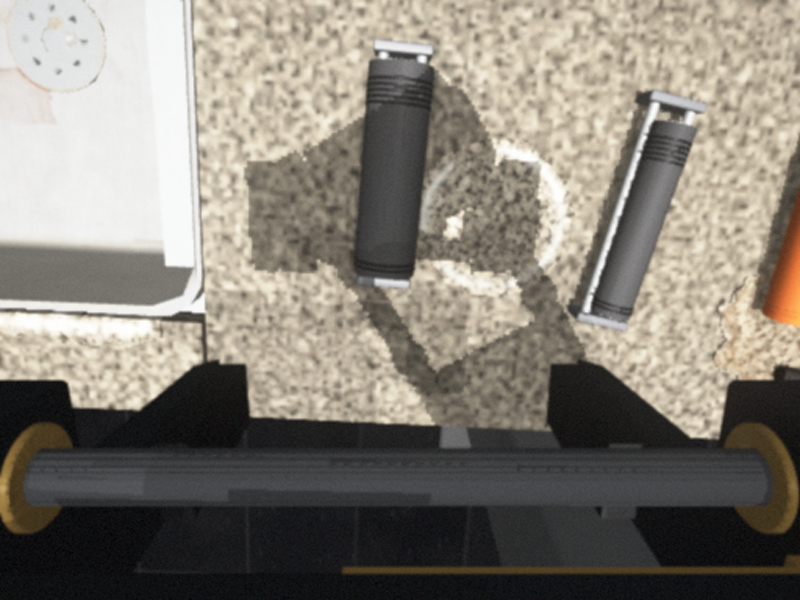

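The thick barrel on its rest is at (395,170) in this 800-px picture. The thin one at (650,220) is clearly narrower. I'll enlarge the crop to measure the axis.

```bash
python3 - <<'E'
from h import *
c=load("w6.npz")
crop(c,200,20,320,190,3.5,"pics/w6c.png")
np.set_printoptions(precision=4,suppress=True)
# depth cloud of barrel
o,_=ray(c,0,0)
vv,uu=np.mgrid[40:175,228:280]
P=np.array([dep(c,u,v) for u,v in zip(uu.ravel(),vv.ravel())])
P=P[(P[:,2]>0.036)]
print(len(P),P.min(0),P.max(0),np.percentile(P[:,2],[50,90,98]))
# fit cylinder R=18
from scipy.optimize import least_squares
def f(p):
    a=p[2];n=np.array([-np.sin(a),np.cos(a)]);d=(P[:,:2]-[0.5,0]);dd=d@n-p[0]
    return np.hypot(dd,P[:,2]-p[1])-p[3]
for fixR in (False,True):
    q=least_squares((lambda p:f(p)) if not fixR else (lambda p:f([*p,0.018])),[0.313,0.034,0,0.018][:4-fixR],loss="soft_l1",f_scale=0.002);print(q.x,np.degrees(q.x[2]),np.std(q.fun))
a=q.x[2];s_=(P[:,:2]-[0.5,0])@[np.cos(a),np.sin(a)]
print("ends",np.percentile(s_,[0.5,1,99,99.5]))
E
```

```text
5461 [0.4384 0.2966 0.036 ] [0.5524 0.3354 0.3518] [0.0501 0.0525 0.0533]
[ 0.3159  0.0347 -0.0377  0.0177] -2.1578304063298495 0.020218024007875517
[ 0.3159  0.0344 -0.0377] -2.159123794218463 0.02022256740435751
ends [-0.0713 -0.0704  0.0389  0.0395]
```

View pics/w6c.png

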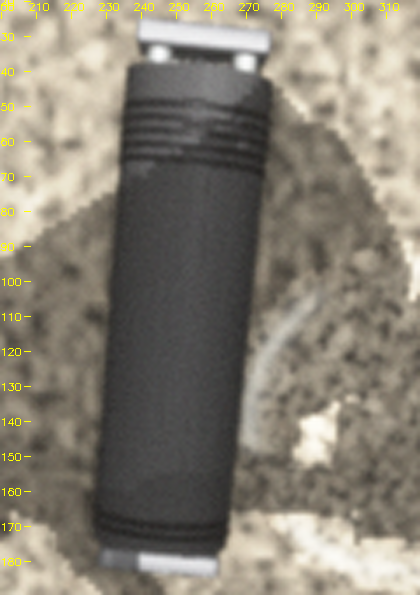

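```bash
python3 - <<'E'
from h import *
np.set_printoptions(precision=4,suppress=True)
c=load("w6.npz");T=load("top0.npz")
print("far top",atz(c,256.6,38.1,0.0525),"near top",atz(c,245.2,177.2,0.0525),"near at mid",atz(c,245.2,177.2,0.034))
print("plate far outer",atz(c,200+204/3.5-.5,20+22/3.5-.5,0.022),"plate near outer",atz(c,200+158/3.5-.5,20+575/3.5-.5,0.022))
print("top view: far",atz(T,175.5,211.7,.05),"near",atz(T,174,248.8,.05))
o=-c["R"].T@c["t"];print(o)
st,R=show()
print(tri([(c,256.6,38.1),(T,175.3,211.7)]),tri([(c,245.2,177.2),(T,173.9,248.8)]))
E
```

```text
far top [0.5524 0.3143 0.0525] near top [0.4383 0.3181 0.0525] near at mid [0.4342 0.3184 0.034 ]
plate far outer [0.5672 0.3139 0.022 ] plate near outer [0.4249 0.3188 0.022 ]
top view: far [0.5548 0.3132 0.05  ] near [0.4423 0.3138 0.05  ]
[0.5048 0.3134 0.3518]
t 7.35 tcp [0.4394 0.3094 0.2053] fix [-0.0142  0.4371  0.2053] F [ 0.0524 -0.728   0.4897] gap 0.9949434764398731 yaw 3.046576683330196 xtool [-0.0005 -0.0005 -1.    ]
(array([0.5543, 0.3147, 0.0447]), [0.0007037745267589113, 0.0007037745267589438]) (array([0.4394, 0.3167, 0.046 ]), [0.002924387565594023, 0.0029243875655940426])
```

The measured axis has a yaw of -2.2°, its centre at (0.4956, 0.316) and its height at 34.5 mm, with a radius of about 17.8 mm, so this is the thick barrel. I'll align, move over and descend with the jaws open.

Call:
{"fn": "apply_moves", "kwargs": {
  "motion": [
    [0,0,0,5.2,0,0,8.8],
    [0,2.8,-0.4,0,0,0,8.8],
    [0,2.8,-0.5,0,0,0,8.8],
    [4,0,0,0,0,0,8.8],
    [5,0,0,0,0,0,8.8],
    [4,0,0,0,0,0,8.8],
    [3,0,0,0,0,0,8.8],
    [2,0,0,0,0,0,8.8],
    [0.9,0,0,0,0,0,8.8],
    [0,0,0,0,0,0,8.8]
  ]
}}

```text
t: 8.6
tcp_pos: [0.4957, 0.3165, 0.0168]
tool_rot: [[-0.0, 0.999, -0.039], [0.0, -0.039, -0.999], [-1.0, -0.0, -0.0]]
wrist_force: [0.5, 0.1, 0.8]
finger_gap: 1.0
```

```bash
python3 - <<'E'
from h import *
show()
c=grab("wrist","w7.npz")
cv2.imwrite("pics/w7.png",c["frame"])
s=grab("scene","s2.npz")
crop(s,90,130,230,250,5,"pics/s2.png")
E
```

```text
t 8.6 tcp [0.4957 0.3165 0.0168] fix [0.0422 0.431  0.0168] F [0.4617 0.1306 0.8319] gap 0.9995499066222338 yaw -2.2397077282606124 xtool [-0.  0. -1.]
```

View pics/w7.png

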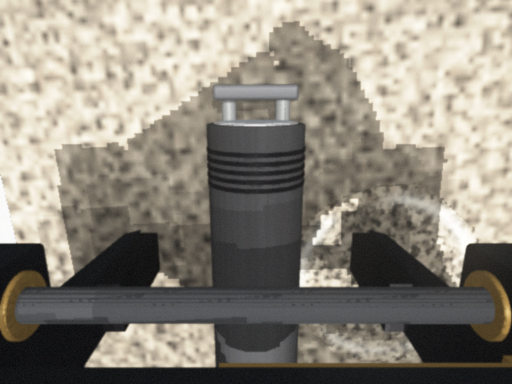

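View pics/s2.png

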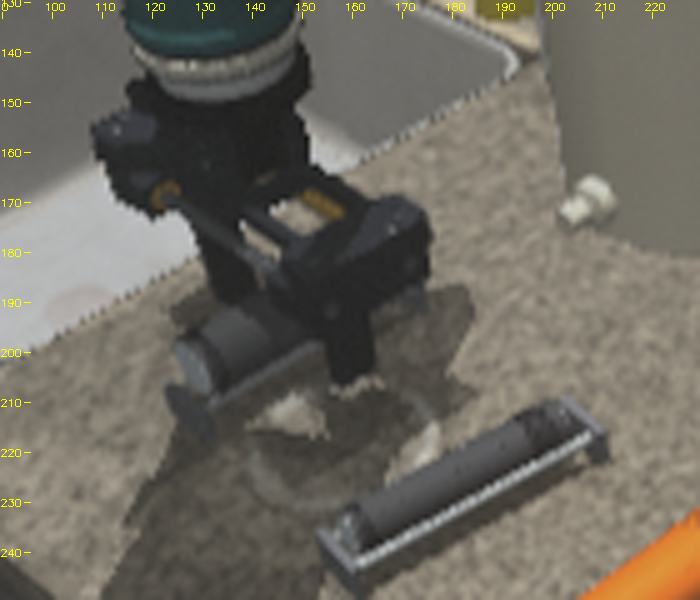

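The barrel at columns 207–304 is centred between the open fingers at 158 and 351. Closing now.

Call:
{"fn": "apply_moves", "kwargs": {
  "motion": [
    [0,0,0,0,0,0,2.5],
    [0,0,0,0,0,0,2.5],
    [0,0,0,0,0,0,2.5],
    [0,0,0,0,0,0,2.5],
    [0,0,0,0,0,0,2.5],
    [0,0,0,0,0,0,2.5],
    [0,0,0,0,0,0,2.5],
    [0,0,0,0,0,0,2.5]
  ]
}}

```text
t: 9.7
tcp_pos: [0.4954, 0.3162, 0.0167]
tool_rot: [[-0.0, 0.999, -0.039], [-0.001, -0.039, -0.999], [-1.0, -0.0, 0.001]]
wrist_force: [-0.2, -3.8, 2.0]
finger_gap: 0.393
```

```bash
python3 - <<'E'
from h import *
st,R=show();print(st["finger_gap"]*0.088)
E
```

```text
t 9.7 tcp [0.4954 0.3162 0.0167] fix [0.0418 0.4307 0.0167] F [-0.2309 -3.8033  2.0072] gap 0.39265822051416716 yaw -2.2284920940574455 xtool [-0.0003 -0.0007 -1.    ]
0.034553923405246705
```

The jaws closed on about 35 mm. I'll lift it straight up.

Call:
{"fn": "apply_moves", "kwargs": {
  "motion": [
    [-1,0,0,0,0,0,2.5],
    [-2,0,0,0,0,0,2.5],
    [-4,0,0,0,0,0,2.5],
    [-5,0,0,0,0,0,2.5],
    [-3,0,0,0,0,0,2.5],
    [0,0,0,0,0,0,2.5],
    [0,0,0,0,0,0,2.5]
  ]
}}

```text
t: 10.58
tcp_pos: [0.4947, 0.3164, 0.166]
tool_rot: [[-0.001, 0.999, -0.039], [-0.0, -0.039, -0.999], [-1.0, -0.001, 0.0]]
wrist_force: [0.1, 0.0, -3.6]
finger_gap: 0.395
```

```bash
python3 - <<'E'
from h import *
st,R=show();print(st["finger_gap"]*0.088,st["ft_torque"])
c=grab("wrist","w8.npz")
cv2.imwrite("pics/w8.png",c["frame"])
E
```

```text
t 10.575 tcp [0.4947 0.3164 0.166 ] fix [0.0411 0.431  0.166 ] F [ 0.0501  0.0336 -3.6391] gap 0.39490345564114254 yaw -2.2333784256369102 xtool [-0.001  -0.0004 -1.    ]
0.03475150409642054 [ 0.0157  0.0129 -0.0388]
```

View pics/w8.png

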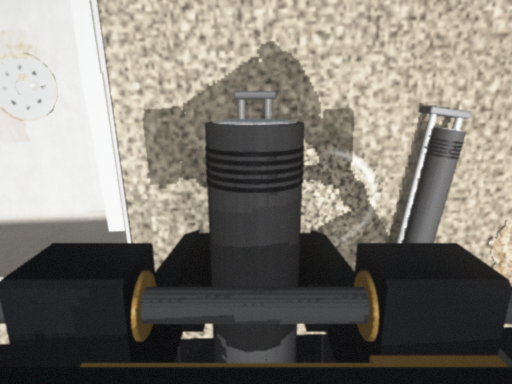

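The barrel is held level. The wrist reads about 3.6 N and the far end's rim is at row ~120. I'll compute where that end sits in the tool frame, then plan the transfer.

```bash
python3 - <<'E'
from h import *
np.set_printoptions(precision=4,suppress=True)
c=load("w8.npz")
crop(c,190,90,320,240,4,"pics/w8c.png")
st,R=show();p=np.array(st["tcp_pos"])
for v in (118,120,122): 
  for dz in (0.037,0.0187): print(v,dz,R.T@(atz(c,255,v,p[2]+dz)-p))
print("depth",[ (R.T@(dep(c,255,v)-p)) for v in (117,119,120,121,122,123,124,126,130,140)])
# waypoint moves
for name,P in (("pre seat",[-0.010,0,0.166]),("seat",[0,0,0.0273])):
    W=world(P);print(name,W,W-p)
E
```

```text
t 10.625 tcp [0.4942 0.3161 0.165 ] fix [0.0406 0.4309 0.165 ] F [ 0.0853  0.8687 -3.502 ] gap 0.39482669713264273 yaw -2.234233677393877 xtool [-0.0026 -0.0014 -1.    ]
118 0.037 [-0.0372  0.0604 -0.0002]
118 0.0187 [-0.0189  0.0595 -0.0002]
120 0.037 [-0.0372  0.0598 -0.0002]
120 0.0187 [-0.0188  0.0588 -0.0002]
122 0.037 [-0.0372  0.0592 -0.0002]
122 0.0187 [-0.0188  0.0581 -0.0002]
depth [array([ 0.1664,  0.0516, -0.0003]), array([-0.0105,  0.0588, -0.0002]), array([-0.0195,  0.0589, -0.0002]), array([-0.0252,  0.0588, -0.0002]), array([-0.0309,  0.0588, -0.0002]), array([-0.0326,  0.0586, -0.0002]), array([-0.0341,  0.0584, -0.0002]), array([-0.0361,  0.0579, -0.0002]), array([-0.0365,  0.0567, -0.0002]), array([-0.0359,  0.0534, -0.0002])]
pre seat [ 0.5447 -0.1148  0.166 ] [ 0.0505 -0.4309  0.001 ]
seat [ 0.5544 -0.1125  0.0273] [ 0.0602 -0.4286 -0.1377]
```

View pics/w8c.png

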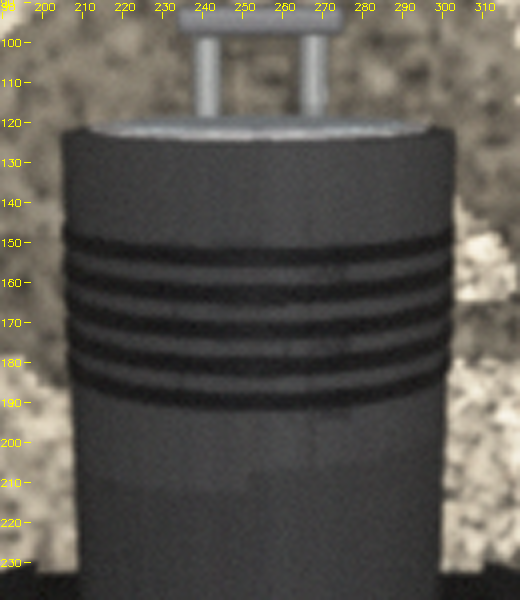

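The leading end is 58.8 mm ahead of the TCP and the axis is 18.2 mm above it. So the TCP should end at about fixture (-0.8, 0, 28) mm. I'll transfer high to a point 11 mm short of the bolt.

Call:
{"fn": "apply_moves", "kwargs": {
  "motion": [
    [0,0.7,3,0,0,0,2.5],
    [0,0.7,5,0,0,0,2.5],
    [0,0.7,5.5,0,0,0,2.5],
    [0,0.7,5.5,0,0,0,2.5],
    [0,0.7,5.5,0,0,0,2.5],
    [0,0.7,5.5,0,0,0,2.5],
    [0,0.7,5,0,0,0,2.5],
    [0,0.7,4,0,0,0,2.5],
    [0,0.9,3.9,0,0,0,2.5],
    [0,0,0,-8,0,0,2.5],
    [0,0,0,-7.6,0,0,2.5],
    [0,0,0,0,0,0,2.5]
  ]
}}

```text
t: 12.12
tcp_pos: [0.5422, -0.1144, 0.1644]
tool_rot: [[-0.004, 0.973, 0.229], [0.001, 0.229, -0.973], [-1.0, -0.004, -0.002]]
wrist_force: [0.2, -0.4, -3.2]
finger_gap: 0.398
```

Call:
{"fn": "apply_moves", "kwargs": {
  "motion": [
    [0,0,0,0,0,0,2.5],
    [0,0,0,0,0,0,2.5]
  ]
}}

```text
t: 12.38
tcp_pos: [0.5434, -0.1143, 0.1662]
tool_rot: [[-0.001, 0.973, 0.23], [0.0, 0.23, -0.973], [-1.0, -0.001, -0.0]]
wrist_force: [0.6, 1.1, -2.8]
finger_gap: 0.396
```

```bash
python3 - <<'E'
from h import *
st,R=show();print(st["qvel"],st["ft_torque"])
c=grab("wrist","w9.npz")
cv2.imwrite("pics/w9.png",cv2.resize(c["frame"],(800,600),interpolation=cv2.INTER_CUBIC))
E
```

```text
t 12.375 tcp [ 0.5434 -0.1143  0.1662] fix [-0.0111  0.0008  0.1662] F [ 0.6145  1.0772 -2.8332] gap 0.39577178366701254 yaw 13.316802487034531 xtool [-0.0008  0.0002 -1.    ]
[ 0.0017 -0.0073 -0.006   0.0015 -0.0004 -0.0058] [0.0483 0.0322 0.0408]
```

View pics/w9.png

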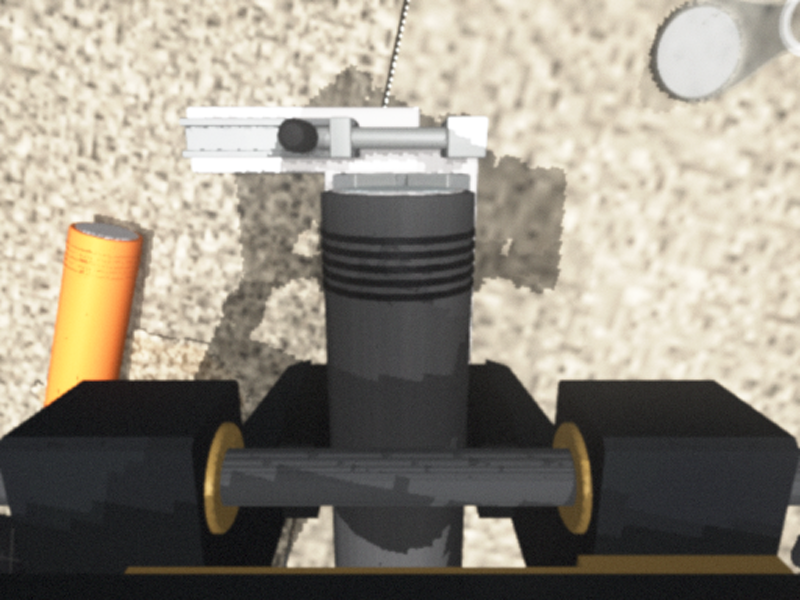

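The barrel hangs over the V in line with it. The bolt rod crosses the V's end at (400,137) and the knob is at (298,135). I'll lower to about 5 mm above the seat.

Call:
{"fn": "apply_moves", "kwargs": {
  "motion": [
    [3,0,0.1,0,0,0,2.5],
    [4,0,0,0,0,0,2.5],
    [3,0,0,0,0,0,2.5],
    [2,0,0,0,0,0,2.5],
    [1.2,0,0,0,0,0,2.5],
    [0,0,0,0,0,0,2.5],
    [0,0,0,0,0,0,2.5]
  ]
}}

```text
t: 13.3
tcp_pos: [0.5447, -0.1157, 0.0357]
tool_rot: [[0.002, 0.973, 0.231], [-0.0, 0.231, -0.973], [-1.0, 0.001, 0.001]]
wrist_force: [0.1, -0.8, -3.4]
finger_gap: 0.398
```

```bash
python3 - <<'E'
from h import *
st,R=show();print(st["ft_torque"])
c=grab("wrist","w10.npz")
crop(c,130,70,370,250,3.3,"pics/w10.png")
s=grab("scene","s3.npz")
crop(s,240,190,350,310,5,"pics/s3.png")
E
```

```text
t 13.3 tcp [ 0.5447 -0.1157  0.0357] fix [-0.0102 -0.0009  0.0357] F [ 0.0509 -0.8223 -3.4184] gap 0.3977127656621559 yaw 13.359471712706235 xtool [ 0.0015 -0.0004 -1.    ]
[0.0194 0.0234 0.0304]
```

View pics/w10.png

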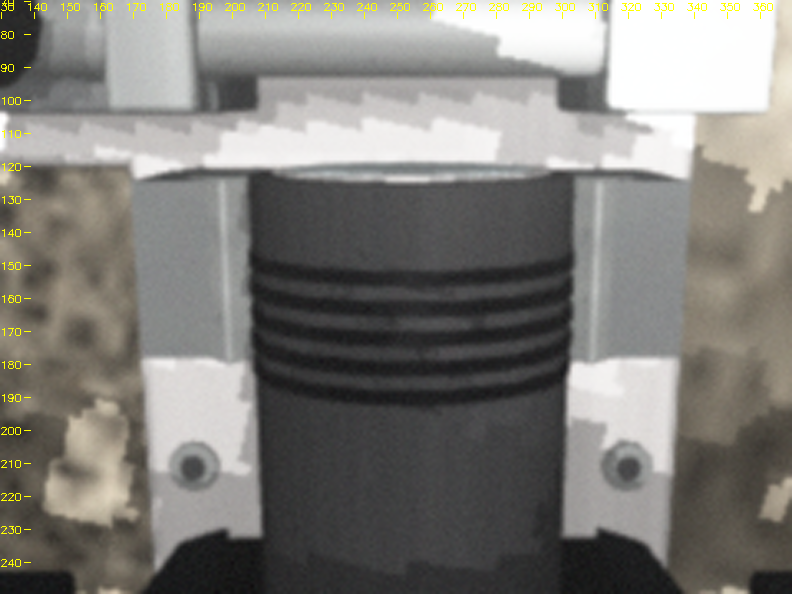

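View pics/s3.png

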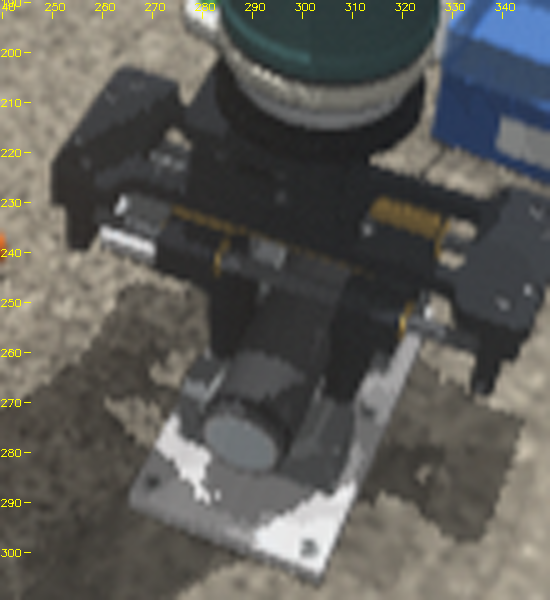

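The wrist crop shows the barrel (columns 205–303) centred between the V mouth edges (198 and 311), with the bolt ahead of it. I'll lower slowly to touch.

Call:
{"fn": "apply_moves", "kwargs": {
  "motion": [
    [0.4,0,0,0,0,0,2.5],
    [0.2,0,0,0,0,0,2.5],
    [0.1,0,0,0,0,0,2.5],
    [0,0,0,0,0,0,2.5]
  ]
}}

```text
t: 13.9
tcp_pos: [0.544, -0.1157, 0.0287]
tool_rot: [[-0.0, 0.973, 0.231], [-0.0, 0.231, -0.973], [-1.0, -0.0, 0.0]]
wrist_force: [-3.5, 0.7, 5.7]
finger_gap: 0.395
```

```bash
python3 - <<'E'
from h import *
st,R=show();print(st["ft_torque"])
E
```

```text
t 13.9 tcp [ 0.544  -0.1157  0.0287] fix [-0.0108 -0.0007  0.0287] F [-3.5016  0.6558  5.6791] gap 0.39548357566381936 yaw 13.355781925299901 xtool [-0.     -0.0001 -1.    ]
[ 0.0475  0.5104 -0.0756]
```

It has touched: Fz changed by about 9 N. I'll ease up 1 mm and advance to the bolt.

Call:
{"fn": "apply_moves", "kwargs": {
  "motion": [
    [-0.1,0,0,0,0,0,2.5],
    [0,0.3,0,0,0,0,2.5],
    [0,0.3,0,0,0,0,2.5],
    [0,0.2,0,0,0,0,2.5],
    [0,0.1,0,0,0,0,2.5],
    [0,0,0,0,0,0,2.5]
  ]
}}

```text
t: 14.65
tcp_pos: [0.5512, -0.1139, 0.0287]
tool_rot: [[-0.003, 0.973, 0.232], [-0.001, 0.232, -0.973], [-1.0, -0.003, -0.0]]
wrist_force: [-6.5, -3.5, 4.7]
finger_gap: 0.396
```

```bash
python3 - <<'E'
from h import *
st,R=show();print(st["ft_torque"])
c=grab("wrist","w11.npz")
crop(c,190,60,320,160,6,"pics/w11.png")
E
```

```text
t 14.65 tcp [ 0.5512 -0.1139  0.0287] fix [-0.0034 -0.0007  0.0287] F [-6.5011 -3.488   4.6918] gap 0.3956379153541108 yaw 13.387349733953464 xtool [-0.0035 -0.0005 -1.    ]
[-0.4197  0.9353 -0.0378]
```

View pics/w11.png

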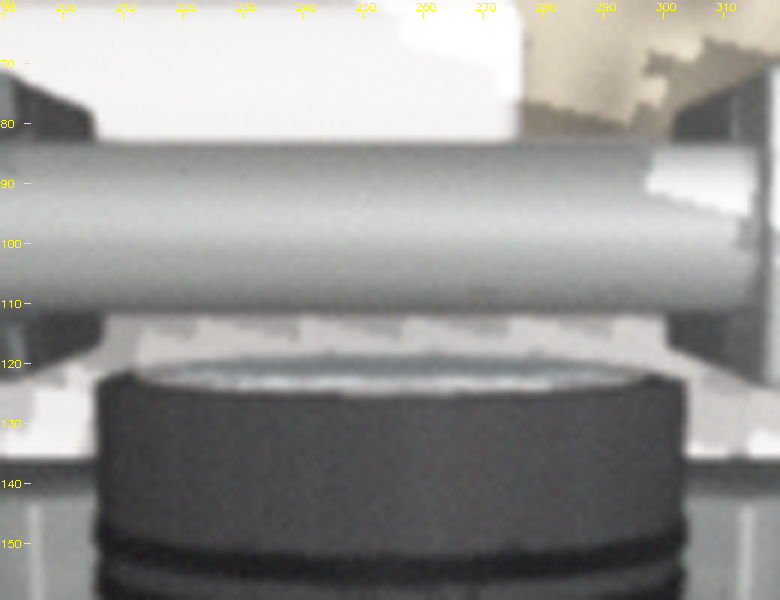

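There's still a gap of about 2.5 mm (rows 112–119), matching the TCP at x = -3.4 mm. I'll ease up slightly and close it gently.

Call:
{"fn": "apply_moves", "kwargs": {
  "motion": [
    [-0.1,0,0,0,0,0,2.5],
    [0,0.1,0,0,0,0,2.5],
    [0,0.1,0,0,0,0,2.5],
    [0,0.1,0,0,0,0,2.5],
    [0,0,0,0,0,0,2.5]
  ]
}}

```text
t: 15.32
tcp_pos: [0.5547, -0.1128, 0.0292]
tool_rot: [[-0.002, 0.973, 0.231], [0.0, 0.231, -0.973], [-1.0, -0.002, -0.001]]
wrist_force: [-3.7, -1.8, -1.3]
finger_gap: 0.399
```

```bash
python3 - <<'E'
from h import *
st,R=show();print(st["ft_torque"])
c=grab("wrist","w12.npz")
crop(c,190,60,320,160,6,"pics/w12.png")
E
```

```text
t 15.325 tcp [ 0.5547 -0.1128  0.0292] fix [ 0.0002 -0.0003  0.0292] F [-3.7177 -1.8184 -1.281 ] gap 0.3991512236544879 yaw 13.378192445999927 xtool [-0.002  0.    -1.   ]
[-0.2441  0.4849 -0.0288]
```

View pics/w12.png

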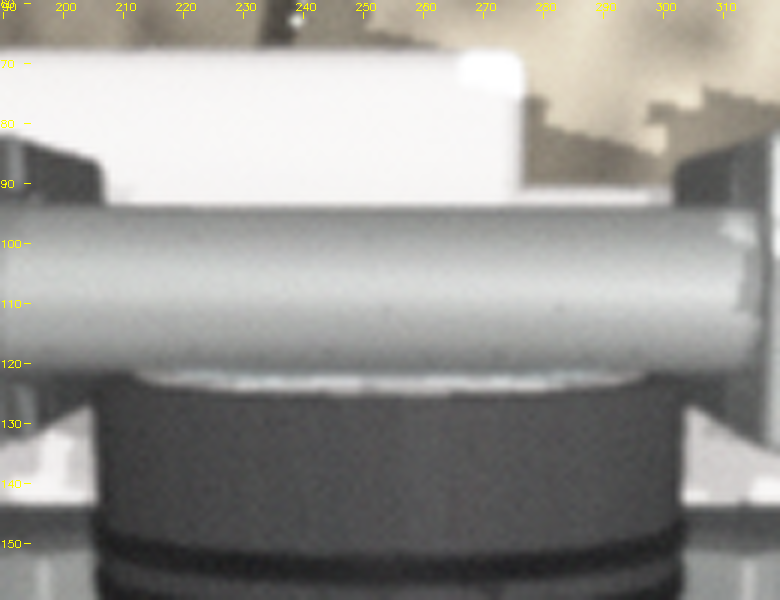

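The end meets the bolt: a 4 N push-back with little weight on the V, TCP x = +0.2 mm and no gap visible. I'll set it down, open the jaws a little so it settles into the V, then re-grip.

Call:
{"fn": "apply_moves", "kwargs": {
  "motion": [
    [0.1,0,0,0,0,0,2.5],
    [0,0,0,0,0,0,4.6],
    [0,0,0,0,0,0,4.6],
    [0,0,0,0,0,0,4.6],
    [0,0,0,0,0,0,4.6]
  ]
}}

```text
t: 16.0
tcp_pos: [0.556, -0.1127, 0.0289]
tool_rot: [[0.001, 0.973, 0.231], [-0.0, 0.231, -0.973], [-1.0, 0.001, 0.0]]
wrist_force: [0.3, 1.3, 0.7]
finger_gap: 0.52
```

```bash
python3 - <<'E'
from h import *
st,R=show();print(st["ft_torque"])
c=grab("wrist","w13.npz")
crop(c,150,60,360,240,3.7,"pics/w13.png")
E
```

```text
t 16.0 tcp [ 0.556  -0.1127  0.0289] fix [ 0.0015 -0.0006  0.0289] F [0.2788 1.2844 0.7228] gap 0.5202333105846911 yaw 13.367821583574413 xtool [ 0.0007 -0.     -1.    ]
[ 0.0414  0.0363 -0.063 ]
```

View pics/w13.png

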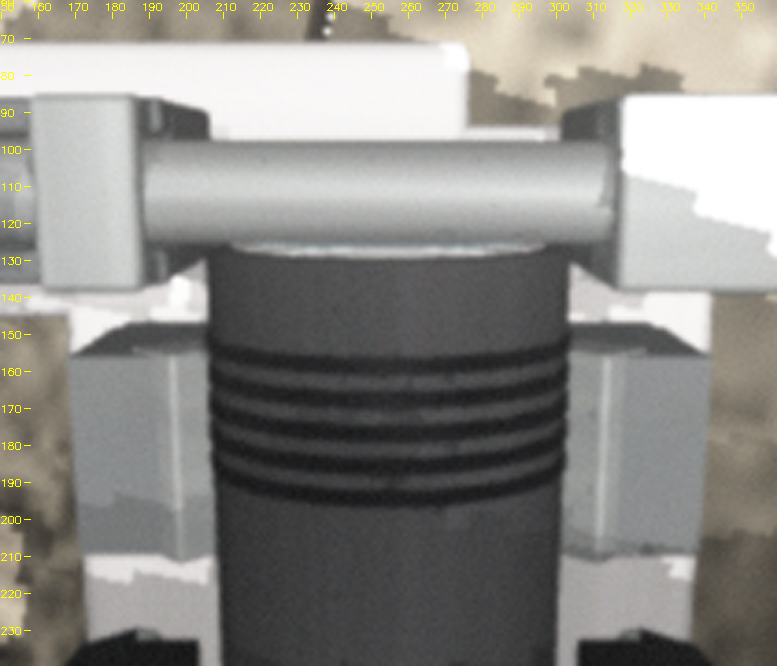

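The barrel lies in the V and still meets the bolt, with the bolt's lower edge overlapping the end rim at row ~125. Re-gripping now.

Call:
{"fn": "apply_moves", "kwargs": {
  "motion": [
    [0.1,0,0,0,0,0,2.5],
    [0,0,0,0,0,0,2.5],
    [0,0,0,0,0,0,2.5],
    [0,0,0,0,0,0,2.5],
    [0,0,0,0,0,0,2.5]
  ]
}}

```text
t: 16.68
tcp_pos: [0.5556, -0.1129, 0.0276]
tool_rot: [[0.0, 0.973, 0.231], [-0.0, 0.231, -0.973], [-1.0, 0.0, 0.0]]
wrist_force: [-0.0, -0.4, -1.4]
finger_gap: 0.393
```

```bash
python3 - <<'E'
from h import *
st,R=show();print(st["ft_torque"]); F=np.array(st["wrist_force"]);c,s=np.cos(FY),np.sin(FY);print("Ffix",c*F[0]+s*F[1],-s*F[0]+c*F[1],F[2])
E
```

```text
t 16.675 tcp [ 0.5556 -0.1129  0.0276] fix [ 0.0011 -0.0006  0.0276] F [-0.0485 -0.3999 -1.3858] gap 0.39250253412397507 yaw 13.36181019602548 xtool [ 0.0001 -0.0001 -1.    ]
[-0.1406 -0.1693  0.0079]
Ffix -0.1397429512084075 -0.3777938084137561 -1.3858412798817885
```

It's gripped with almost no side load. I'll press down in small steps, with a slight push towards the bolt.

Call:
{"fn": "apply_moves", "kwargs": {
  "motion": [
    [0.1,0,0,0,0,0,2.5],
    [0,0.05,0,0,0,0,2.5],
    [0,0,0,0,0,0,2.5],
    [0,0,0,0,0,0,2.5]
  ]
}}

```text
t: 17.18
tcp_pos: [0.5557, -0.1129, 0.0274]
tool_rot: [[-0.001, 0.973, 0.231], [-0.0, 0.231, -0.973], [-1.0, -0.001, 0.0]]
wrist_force: [-3.5, -2.5, 5.4]
finger_gap: 0.393
```

```bash
cat >> h.py <<'E'
def ff():
    st,R=show();print(st["ft_torque"]); F=np.array(st["wrist_force"]);c,s=np.cos(FY),np.sin(FY);print("Ffix",c*F[0]+s*F[1],-s*F[0]+c*F[1],F[2])
E
python3 -c "
from h import *
ff()"
```

```text
t 17.175 tcp [ 0.5557 -0.1129  0.0274] fix [ 0.0012 -0.0007  0.0274] F [-3.4715 -2.5173  5.396 ] gap 0.3926560502374745 yaw 13.36672082601744 xtool [-0.0009 -0.0003 -1.    ]
[-0.1718  0.4406 -0.0371]
Ffix -3.959732605888209 -1.6456939180059176 5.3960286124975045
```

Call:
{"fn": "apply_moves", "kwargs": {
  "motion": [
    [0.1,0,0.02,0,0,0,2.5],
    [0.03,0,0,0,0,0,2.5],
    [0,0,0,0,0,0,2.5],
    [0,0,0,0,0,0,2.5],
    [0,0,0,0,0,0,2.5]
  ]
}}

```text
t: 17.8
tcp_pos: [0.5557, -0.1129, 0.0273]
tool_rot: [[-0.001, 0.973, 0.231], [0.0, 0.231, -0.973], [-1.0, -0.001, -0.0]]
wrist_force: [-6.2, -0.1, 14.0]
finger_gap: 0.393
```

```bash
python3 - <<'E'
from h import *
ff()
c=grab("wrist","w14.npz")
crop(c,150,60,360,240,3.7,"pics/w14.png")
s=grab("scene","s4.npz")
crop(s,240,190,350,310,5,"pics/s4.png")
ff()
E
```

```text
t 17.8 tcp [ 0.5557 -0.1129  0.0273] fix [ 0.0012 -0.0007  0.0273] F [-6.2227 -0.0625 13.9807] gap 0.3931321082078478 yaw 13.364242504970816 xtool [-0.0011  0.     -1.    ]
[ 0.0082  1.012  -0.0046]
Ffix -6.068276716208052 1.3790408335609976 13.980651730458176
t 17.9 tcp [ 0.5557 -0.1129  0.0273] fix [ 0.0012 -0.0007  0.0273] F [-5.5703  0.0276 13.1943] gap 0.3908316861113106 yaw 13.36254274491614 xtool [-0.0011  0.     -1.    ]
[ 0.0374  0.9992 -0.0672]
Ffix -5.4127229933912 1.3156818878464727 13.19430814469994
```

View pics/w14.png

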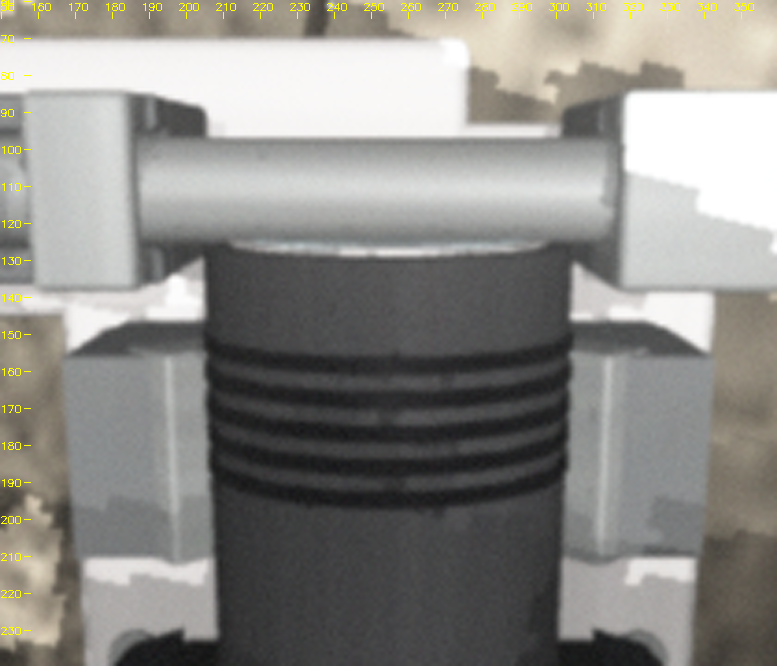

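View pics/s4.png

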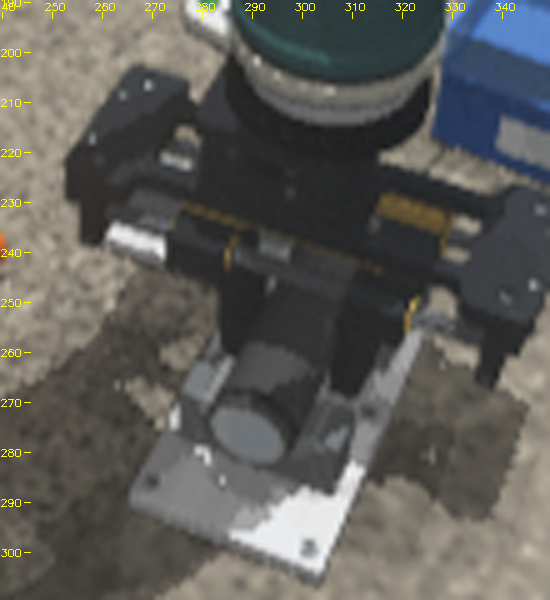

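The push is about 13–14 N down and 5–6 N onto the bolt, with about 1.3 N sideways, and the bolt still covers the barrel's end rim. The moment hints that the near support carries somewhat more. A tiny nose-down trim should even that out.

Call:
{"fn": "apply_moves", "kwargs": {
  "motion": [
    [0,-0.02,-0.01,0,0,-0.3,2.5],
    [0,0,0,0,0,0,2.5],
    [0,0,0,0,0,0,2.5],
    [0,0,0,0,0,0,2.5]
  ]
}}

```text
t: 18.4
tcp_pos: [0.5556, -0.1129, 0.0273]
tool_rot: [[-0.006, 0.973, 0.231], [-0.001, 0.231, -0.973], [-1.0, -0.006, -0.0]]
wrist_force: [-5.4, 0.7, 13.6]
finger_gap: 0.389
```

```bash
python3 - <<'E'
from h import *
ff()
E
```

```text
t 18.4 tcp [ 0.5556 -0.1129  0.0273] fix [ 0.0011 -0.0007  0.0273] F [-5.4043  0.7152 13.63  ] gap 0.38870797347985797 yaw 13.36838888721581 xtool [-0.006  -0.0013 -1.    ]
[ 0.0459  0.9008 -0.0326]
Ffix -5.092137077607253 1.9462793847215907 13.629997453563952
```

```bash
python3 - <<'E'
from h import *
from scipy.optimize import least_squares
np.set_printoptions(precision=4,suppress=True)
c=grab("wrist","w15.npz")
P=np.array([fixc(dep(c,u,v)) for v in range(132,225) for u in range(205,306)])
P=P[(P[:,2]>0.045)&(P[:,2]<0.07)&(abs(P[:,1])<0.017)]
f=lambda p: np.hypot(P[:,1]-p[0]-p[2]*P[:,0],P[:,2]-p[1]-p[3]*P[:,0])-0.018
q=least_squares(f,[0,.046,0,0],loss="soft_l1",f_scale=.001);print("axis y,z,yaw,pitch(deg)",q.x[:2],np.degrees(q.x[2:]),np.std(q.fun),"x range",P[:,0].min(),P[:,0].max())
for u,v in ((255,126),(255,127),(255,128),(255,129)): print(fixc(dep(c,u,v)))
s=grab("scene","s5.npz"); crop(s,250,240,330,300,9,"pics/s5.png")
t=grab("top","t5.npz"); cv2.imwrite("pics/t5.png",cv2.resize(t["frame"],(800,600),interpolation=cv2.INTER_CUBIC))
ff()
E
```

```text
axis y,z,yaw,pitch(deg) [-0.0003  0.0463] [-0.0024  0.1826] 0.0005418680943003315 x range 0.021917646152181645 0.05727388324089949
[ 0.0584 -0.0005  0.0559]
[ 0.0585 -0.0005  0.0608]
[ 0.0582 -0.0005  0.0619]
[ 0.058  -0.0005  0.063 ]
t 18.55 tcp [ 0.5557 -0.1129  0.0273] fix [ 0.0011 -0.0007  0.0273] F [-6.393  -0.5525 13.6225] gap 0.3896698566884798 yaw 13.36658632961583 xtool [-0.0059 -0.0013 -1.    ]
[-0.0124  0.9023  0.0273]
Ffix -6.347348379415255 0.9417340694713363 13.622494337980703
```

View pics/s5.png

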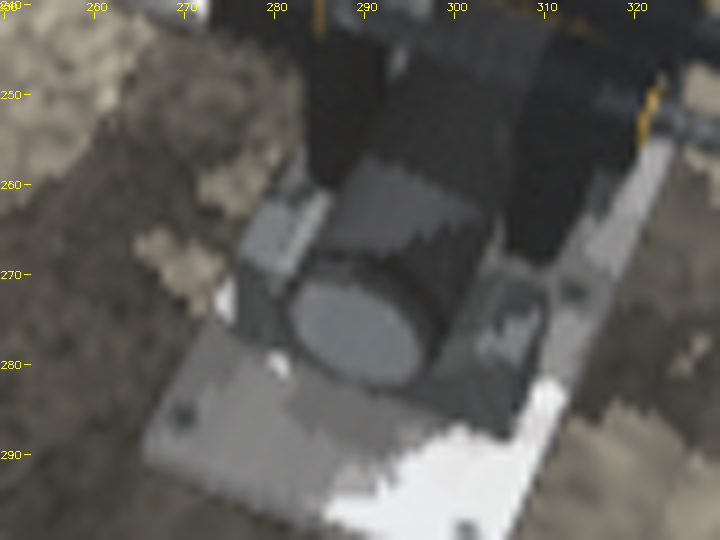

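View pics/t5.png

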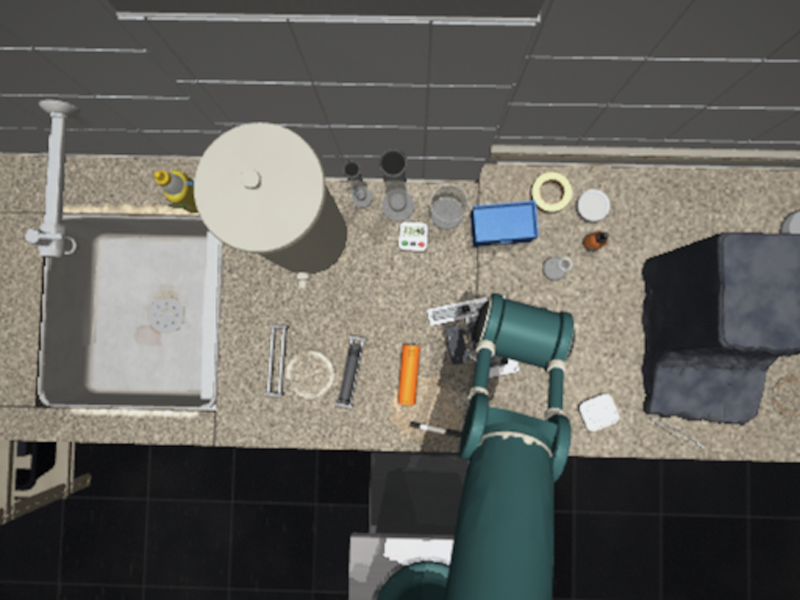

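Rest 1 is empty, and the thin barrel (350,371), timer (414,237), flask (557,268) and orange piece are where they were. The fit shows a 0.18° pitch. I'll compare it with the freely lying state in earlier frames for a reference.

```bash
python3 - <<'E'
from h import *
from scipy.optimize import least_squares
np.set_printoptions(precision=4,suppress=True)
for n in ("w11","w12","w13","w14","w15"):
    c=load(n+".npz")
    o=[]
    P=np.array([fixc(dep(c,u,v)) for v in range(132,225) for u in range(205,306)])
    P0=P
    P=P[(P[:,2]>0.047)&(P[:,2]<0.07)&(abs(P[:,1])<0.016)]
    f=lambda p: np.hypot(P[:,1]-p[0]-p[2]*(P[:,0]-.04),P[:,2]-p[1]-p[3]*(P[:,0]-.04))-0.018
    q=least_squares(f,[0,.046,0,0],loss="soft_l1",f_scale=.001)
    S=P0[(P0[:,2]<0.045)&(P0[:,2]>0.040)&(abs(P0[:,1])>.0235)&(abs(P0[:,1])<.033)&(P0[:,0]>.025)&(P0[:,0]<.045)]
    A=np.c_[np.ones(len(S)),S[:,0]-.035,S[:,1]];b=np.linalg.lstsq(A,S[:,2],rcond=None)[0]
    print(n,"axis y,z",q.x[:2],"yaw,pitch deg",np.degrees(q.x[2:]),"support top z,pitch",b[0],np.degrees(b[1]),len(S))
E
```

```text
w11 axis y,z [-0.0003  0.0465] yaw,pitch deg [-0.0442  0.2822] support top z,pitch 0.0 0.0 0
w12 axis y,z [0.0001 0.0471] yaw,pitch deg [0.0507 0.4907] support top z,pitch 0.0 0.0 0
w13 axis y,z [-0.0002  0.0467] yaw,pitch deg [0.0763 0.2599] support top z,pitch 0.0 0.0 0
w14 axis y,z [-0.0003  0.0465] yaw,pitch deg [-0.0367  0.156 ] support top z,pitch 0.0 0.0 0
w15 axis y,z [-0.0003  0.0465] yaw,pitch deg [0.0076 0.1719] support top z,pitch 0.0 0.0 0
```

Freely lying in the V, the barrel read z = 46.7 mm and 0.26° pitch, which is the camera's own offset. Pressed, it reads 46.5 mm and 0.16–0.17°, so it is seated flat. The force has held steady at about 13.6 N with the end on the bolt. Handing in.

```bash
python3 - <<'E'
from h import *
ff()
print(r.finish_job())
E
```

```text
t 18.55 tcp [ 0.5557 -0.1129  0.0273] fix [ 0.0011 -0.0007  0.0273] F [-6.393  -0.5525 13.6225] gap 0.3896698566884798 yaw 13.36658632961583 xtool [-0.0059 -0.0013 -1.    ]
[-0.0124  0.9023  0.0273]
Ffix -6.347348379415255 0.9417340694713363 13.622494337980703
the job is handed in; nothing more can be done
None
```

The bolt is home and the thick barrel lies in the V against it. I handed the job in at 18.6 s with the barrel still gripped and pressed down.

**Bolt:** I pushed the knob with closed fingers until it hit its stop, at about 27 N. The wrist depth then put the knob at y = 43.6 mm, where home is 44 mm, and the rod showed inside the keeper. A coarse cross-check with the top camera gave 47 mm, with the height also off, so I did not rely on it.

**Barrel:**
- **Placing:** I lowered it into the V and slid it to the bolt. I then opened the jaws briefly so it settled, and gripped it again.
- **Push:** At hand-in it was steady at about 13.6 N down, with about 6 N along the V onto the bolt and about 1 N sideways.
- **Seating:** The barrel's end is at x ≈ 58 mm, on the bolt. Its axis is at y ≈ -0.3 mm and z ≈ 46.4 mm, where the seat is 46 mm.

**Weaker checks:**
- **Pitch:** The barrel reads about 0.17°. Lying free in the V it read 0.26°, so I take this as camera error.
- **Load balance:** The wrist moment hinted that the near support carries somewhat more than the far one. A small pitch trim made no clear difference.

The thin barrel, timer, flask and orange look-alike were where they started in the last top view.

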